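# Ease a knee axle out of its fitted case and set it up under the gauge

### The arm

A 7-joint arm with a two-finger parallel gripper is mounted at the origin on the work surface. World frame = base frame: x ahead of the robot, y to its left, z up, the work surface at z = 0. Lengths are in m, angles in rad, forces in N, time in s.
With the tool pointing down it reaches from about 0.4 to 0.875 m from the base axis. Payload 19.3 kg.
Tool frame: the origin (TCP) lies midway between the tips of the shut fingers; the grasp point (between the pads) lies 19 mm behind it (bot.grip_point_offset is the distance from the TCP to the grasp point, in m); z points along the fingers, y is the direction in which the jaws open and shut (so a half turn about z gives the same grasp; the last joint's range is limited). The gripper opens to 85 mm and grips with 20 to 120 N. Pads are 22 mm wide; open, the fingers measure 114 mm over their backs; the gripper's body (76 mm by 85 mm) begins 54 mm behind the grasp point. The pads swing forward as they close: fully open they stand 13 mm farther back than shut.
Start: joints at [-1.361, 0.521, -0.036, 1.599, 0.021, 1.021, -0.113], TCP at [0.173, 0.601, 0.231] pointing down, gripper open.
Joint ranges: [-2.91, 2.91], [-0.3, 2.13], [-1.5, 1.42], [0.17, 2.43], [-1.26, 4.41], [0.16, 1.93], [-2.52, 2.52]. Speed limits (rad/s): [1.89, 1.89, 2.39, 2.39, 3.01, 3.01, 3.01].

### API

Orientations are given as [roll, pitch, yaw] about the fixed x, y, z axes, in that order (R = Rz(yaw) Ry(pitch) Rx(roll)).
In Python, from workcell import bot, viewer, workorder gives the robot as it stands.
- The arm moves only by the tool move_arm, never from a script. Its argument "plan" is a list of rows, each a list of 6 numbers: the shift along the tool's x, y, z scaled (see below), then the turn, a rotation vector about the tool's x, y, z scaled (see below). A call has 1 to 5 rows; each row shifts and turns the commanded pose from where the row before left it, along the tool's axes as they then stand; what a row does not reach is not made up. The controller multiplies each number of a shift by 0.025 m and each number of a turn by pi rad. A row lasts 1/10 s, in which the tool goes at most 50 mm and 8.59 degrees, less where a joint would pass 70% of its speed; a pose out of reach is approached as far as the arm can. A call with a number of a shift or a turn outside -1 to 1 is refused whole. A call with a gripper value outside its range is refused whole. "claw" is the closure, from -1 (fully open) to 1 (shut), so that 0 is half open, set as the call begins (left out, the last holds). The fingers move at their own pace and stop on an object; "force" is the grip in N (left out, the last holds). Time passes only in rows, so rows that do not move let the fingers close. It gives the time, the measured TCP pose, the force and the opening at its end, in the units of the state.
- bot.observe(): the state, without advancing time (a new reading comes with each control period).
- viewer.grab_frame(name): name is "scene" or "top" or "wrist"; returns the picture (384x512x3 uint8, red, green, blue); there is no depth.
- viewer.camera_info(name): a dict with "K" (3x3 intrinsics, pixels), "R" (3x3) and "t" (3): a world point X has camera coordinates R X + t. Camera axes: x right, y down, z forward; pixel columns grow to the right and rows downward; lengths in m; the calibration is good to about 2 mm. The wrist camera is an equidistant fisheye: a pixel r from the principal point sees the ray r / f radians off the axis. A picture is of the moment at which its call begins: read the wrist's pose just before it. camera_info takes no time and is no camera call; for the wrist camera it gives the pose at the moment of the call.
- workorder.job_done(): hands the job in, once; it reports no verdict.
The state is a dict: "clock": time; "qpos": joint angles; "qd": joint speeds; "joint_efforts": joint torques, N m; "position": TCP position; "tool_rot": TCP orientation; "force": force on the tool from outside, world axes, zero at the start; "moment": the same for the moment, N m; "grip_width": finger opening in m.
Only numpy, scipy, OpenCV 4.12 (cv2) and the standard library are available. Lean on these libraries where they do the work, as an engineer would, in place of code of your own. Each camera call takes 0.05 s, during which the arm holds its last target.

### The job

Ease the round-flanged knee axle out of its tight cutout in the case, drawing on the flange with small side-to-side wiggles so that the loose case is not dragged along. Lay the axle in the two V-blocks of the slide's carriage, with its flange hanging over in front of them on the side away from the dial gauge, then run the carriage fully home against the far stop and, once it is there, swing its clamp lever fully round until it stands square out from the slide. Leave the square-headed pin in the case and everything else on the bench where it is.

Things in the scene. Friction and masses are not known exactly. Their poses are not given: they have to be found in the camera images.
- axle: Bronze knee axle, 0.38 kg, lying level: shaft 20 mm diameter, 125 mm long, with a round flange 44 mm in diameter and 8 mm thick at its front end. Origin on the axis at the back face of the flange; x runs along the shaft to the tail (flange x = -0.008 to 0, centre of mass x = +0.047). At the start the rear 75 mm of shaft sit in either one of the case's two cutouts, 50 mm and the flange stick out.
- axle_tail (a point): Centre of the axle's tail end (axle x = +0.125). In the case the axle's axis is 24 mm above the bench and its flange 2 mm clear of it; drawn right out, the tail sinks 14 mm to the bench.
- square_pin: A bronze pin like the axle (same shaft, origin and axes) but with a square head, 36 x 36 x 8 mm. It sits equally deep in the other cutout and stays there.
- case: Fitted case of dark polymer, loose on the bench, 1.5 kg: body 130 (x) by 172 (y) by 56 mm high; its open lid lies flat behind it (x = +0.072 to +0.200, 28 mm high). Origin at the centre of the body's underside, front is -x. Two cutouts in the front face at y = +0.038 and -0.038, axis 24 mm above the bench, 80 mm deep, roofed, floor 14 mm up, 28 mm wide: 4 mm side play each way.
- case_mouth (a point): Middle of the case's front face (case x = -0.065), 24 mm up, case axes. From 38 to 72 mm behind it a sprung strip in each roof presses the shaft down (10 N). A straight pull (14 N) drags the whole case; if the flange end is swung about 5 mm left and right while drawn out 1 to 3 mm a stroke, the shaft creeps out and the case stays. After 37 mm it is free. Out = tail in front of this face.
- slide: Steel dovetail slide bolted down: foot 400 (x) by 110 mm (y), 14 mm high, rail top 38 mm. Origin at the centre of the underside; x runs from its front (loading) end to the far stop, y to the left. At x = +0.178 a column, 20 mm diameter, 255 mm high, carries a dial gauge over the slide: dial 58 mm across at x = +0.09 to +0.11, centre 172 mm up, plunger tip 111 mm up.
- carriage (a joint): Travel of the carriage along the slide towards the far stop, m: 0 = front end, 0.140 = home on the stop. Friction about 5 N. The carriage is 110 mm (x) by 100 mm (y), its top face 64 mm above the bench.
- cradle (a point): On the carriage (slide axes), midway between its two V-blocks, where the axis of the seated shaft lies: 94 mm above the bench, 30 mm above the carriage top. Blocks 12 mm thick, 56 mm wide, 90 degree grooves; they span x = -0.038 to -0.026 and +0.026 to +0.038: 52 mm between for fingers. The back of the flange belongs 0 to 25 mm in front (-x) of the front block: axle origin best at x = -0.046.
- handle (a point): Point on the carriage's push handle, a level bar 16 mm in diameter that sticks out from the carriage's left (+y) side, 46 mm above the bench. The bar runs from 45 mm nearer the slide to 20 mm beyond this point and ends in a 24 mm ball. Push it in +x of the slide.
- lever (a joint): Angle of the carriage's clamp lever about a vertical axis, rad: 0 = open, trailing back (-x) at 40 degrees to the slide's line on its right (-y) side; 0.873 = locked, pointing square out to the right (-y). Locking turns it anticlockwise seen from above; friction 0.12 N m; it stays where it is left.
- lever_pivot (a point): Axis of the clamp lever at the height of its arm; moves with the carriage (slide axes).
- lever_tip (a point): Centre of the 18 mm ball at the end of the clamp lever, 80 mm from lever_pivot, 72 mm above the bench. The arm is a level 12 mm round bar from the pivot to here.
- hinge_shell: Loose frosted polymer hinge shell, an open fork 100 x 64 x 81 mm high; origin at the centre of its underside. Leave it alone.
- clamp_ring: Loose sky blue aluminium clamp ring, 72 mm outside, 22 mm high; origin at the centre of its underside. Leave it alone.
- race: Loose black ceramic bearing race, 68 mm outside, 20 mm high; origin at the centre of its underside. Leave it alone.
- driver: Loose hand driver, 190 mm long, black handle 26 mm thick; origin on the bench near its middle. Leave it alone.
- caliper: Loose steel caliper, 150 mm long, lying flat; origin at its middle on the bench. Leave it alone.
Not all that is in view belongs to the job. What is shaped like the axle but green is not meant.

How it is judged:
By the outcome, as a careful person would: the job done as asked, in the order asked, and still so for the second after the job is handed in, with the robot touching nothing.
It also fails if it takes over 72 s, if anything falls off the work surface, if the arm or the gripper's body presses on something with over 40 N, if the wrist force passes 120 N, or if a joint passes its speed limit or range.

## Working session

There is one attempt and no reset: what is moved stays moved. The work goes in short steps, Python scripts to look and compute and a tool call to move; the robot and the scene stay as the last step left them, time stands still between calls to the robot, and variables do not carry over. Pictures are saved under pics/ and viewed, and the job is handed in when it is done.

Besides the shell and the picture viewer there is one more tool, called as name([rows], argument=value, ...), one row to a line, values as JSON. move_arm: Moves the arm, as the interface text tells. Shifts and turns lie within -1 to 1; 1 stands for 0.025 m of shift or pi rad of turn. Its arguments: {"type":"object","properties":{"plan":{"type":"array","items":{"type":"array","items":{"type":"number"}}},"claw":{"type":"number"},"force":{"type":"number"}},"required":["plan"]}

```bash
ls; mkdir -p pics; python3 - <<'E'
from workcell import bot, viewer, workorder
import cv2
print(bot.observe(), bot.grip_point_offset)
for n in ("scene","top","wrist"):
    i=viewer.camera_info(n); print(n,i)
    im=viewer.grab_frame(n); cv2.imwrite(f"pics/{n}0.png",im[:,:,::-1])
E
```

```text
pics
{'clock': 0.0, 'qpos': array([-1.36119329,  0.52201024, -0.03630522,  1.59999516,  0.02119606,
        1.02107179, -0.11281595]), 'qd': array([ 0.0005829 , -0.00200249, -0.00063085, -0.00049836,  0.0004475 ,
        0.00132937,  0.00233179]), 'joint_efforts': array([ 5.29099256e-03, -9.27113056e+01,  1.98316634e+00, -3.69914997e+01,
        1.82186515e-02,  8.58931598e-03, -1.03641203e-04]), 'position': array([0.17256022, 0.60036924, 0.23073292]), 'tool_rot': array([-3.14049620e+00,  8.49744048e-05,  2.86174221e+00]), 'force': array([ 0.10435413, -0.42385306, -0.31925534]), 'moment': array([0.01669595, 0.03524262, 0.00692464]), 'grip_width': 0.08558454802216793} 0.0187
scene {'K': array([[380.46166798,   0.        , 257.69287926],
       [  0.        , 380.46166798, 199.14174387],
       [  0.        ,   0.        ,   1.        ]]), 'R': array([[ 0.44134841,  0.89732185, -0.00500678],
       [ 0.55685359, -0.27825561, -0.78261606],
       [-0.70365166,  0.34261831, -0.62248457]]), 't': array([-0.19703968, -0.16779409,  1.4943335 ])}
top {'K': array([[354.80882862,   0.        , 253.94782817],
       [  0.        , 354.80882862, 189.22535084],
       [  0.        ,   0.        ,   1.        ]]), 'R': array([[-7.47573344e-03, -9.99971847e-01,  6.46280403e-04],
       [-9.83373999e-01,  7.23437951e-03, -1.81447627e-01],
       [ 1.81437844e-01, -1.99198944e-03, -9.83400397e-01]]), 't': array([-0.02553782,  0.43684812,  0.97745119])}
wrist {'K': array([[297.31863964,   0.        , 255.98599082],
       [  0.        , 297.31863964, 193.47236228],
       [  0.        ,   0.        ,   1.        ]]), 'R': array([[ 2.76337167e-01,  9.61060312e-01, -9.20855553e-04],
       [ 9.24851590e-01, -2.65665166e-01,  2.72160902e-01],
       [ 2.61318402e-01, -7.60598271e-02, -9.62251316e-01]]), 't': array([-0.62366264, -0.03569338,  0.37809567])}
```

View pics/scene0.png

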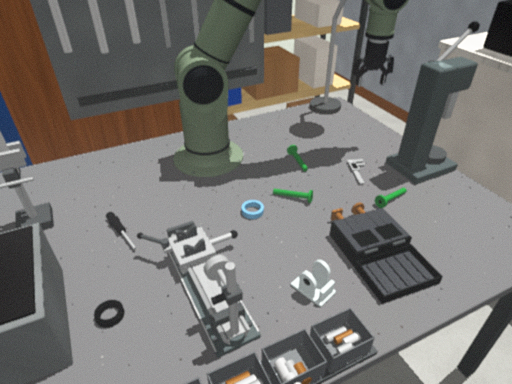

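View pics/top0.png

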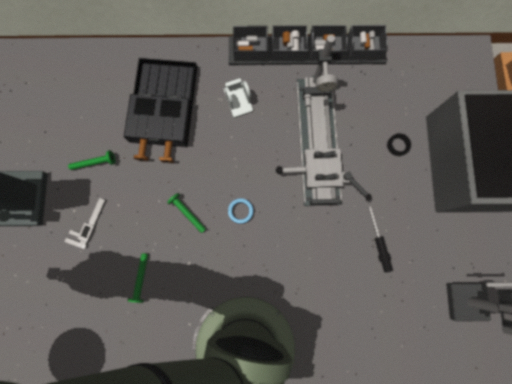

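View pics/wrist0.png

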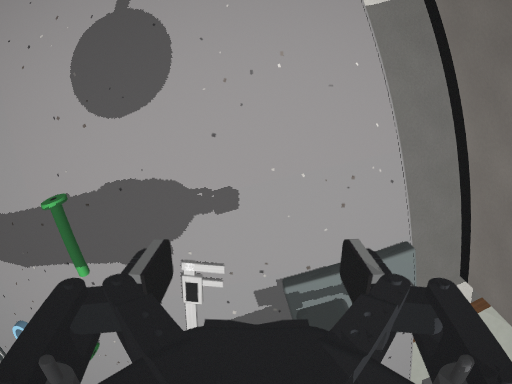

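The top picture shows the case at about (162,103), with two bronze heads at (142,153) and (168,153). The slide is at (322,140), with the handle at (285,170) and the lever at (358,187). I'll zoom in on these.

```bash
python3 - <<'E'
import cv2
t=cv2.imread("pics/top0.png"); s=cv2.imread("pics/scene0.png")
a=cv2.resize(t[45:170,110:210],None,fx=4.5,fy=4.5,interpolation=cv2.INTER_CUBIC)
cv2.imwrite("pics/c1.png",a)
a=cv2.resize(t[40:220,260:390],None,fx=3.3,fy=3.3,interpolation=cv2.INTER_CUBIC)
cv2.imwrite("pics/c2.png",a)
a=cv2.resize(s[190:300,310:445],None,fx=5,fy=5,interpolation=cv2.INTER_CUBIC)
cv2.imwrite("pics/c3.png",a)
a=cv2.resize(s[205:360,125:275],None,fx=3.8,fy=3.8,interpolation=cv2.INTER_CUBIC)
cv2.imwrite("pics/c4.png",a)
E
```

```text
(no output)
```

View pics/c1.png

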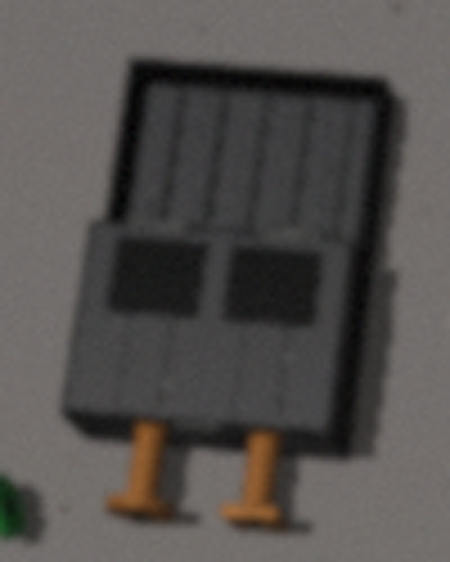

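View pics/c2.png

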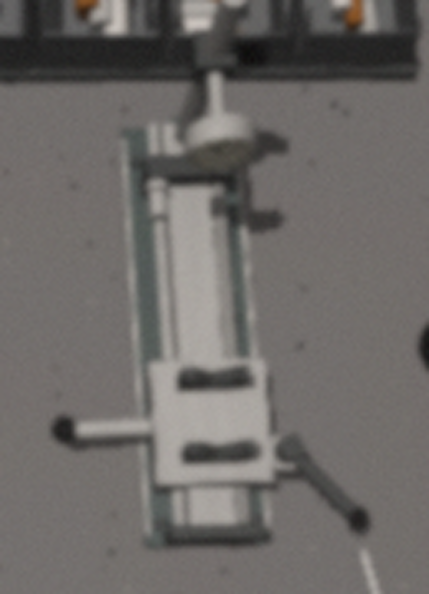

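View pics/c3.png

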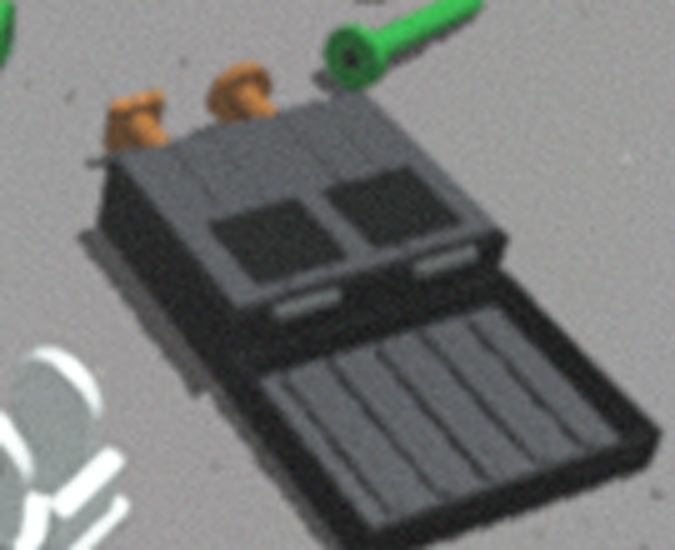

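View pics/c4.png

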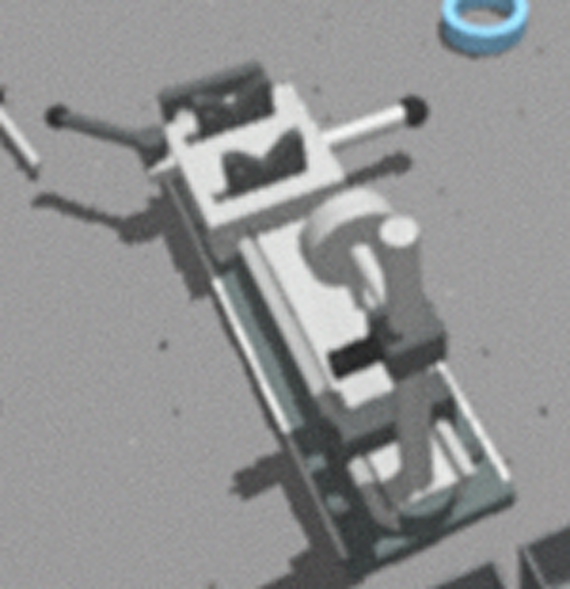

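Candidates for the axle:

| Candidate | Top pixel | Scene pixel |
|---|---|---|
| Bronze, round flange | (142,153) | (358,209) |
| Bronze, square head | (168,153) | (337,214) |
| Green dummies | (91,161), (187,213), (139,278) | not used |

The crop shows that the round flange is the +y one, so that is the axle. Next I'll measure poses.

```bash
cat > h.py <<'E'
import numpy as np, cv2
from scipy.optimize import least_squares
from scipy.spatial.transform import Rotation as Rot
CAM={}
def info(n):
    from workcell import viewer
    if n=="wrist": return viewer.camera_info(n)
    if n not in CAM: CAM[n]=viewer.camera_info(n)
    return CAM[n]
def ray(i,u,v,fish=False):
    K=i["K"]; x=(u-K[0,2])/K[0,0]; y=(v-K[1,2])/K[1,1]
    if fish:
        r=np.hypot(x,y); d=np.array([x/r*np.sin(r),y/r*np.sin(r),np.cos(r)]) if r>0 else np.array([0,0,1.])
    else: d=np.array([x,y,1.])
    R=np.array(i["R"]); return -R.T@i["t"], R.T@d
def atz(i,u,v,z,fish=False):
    o,d=ray(i,u,v,fish); return o+d*(z-o[2])/d[2]
def proj(i,P,fish=False):
    c=np.array(i["R"])@np.asarray(P)+i["t"]; K=i["K"]
    if fish:
        n=np.hypot(c[0],c[1]); th=np.arctan2(n,c[2]); x,y=c[0]/n*th,c[1]/n*th
    else: x,y=c[0]/c[2],c[1]/c[2]
    return np.array([K[0,0]*x+K[0,2],K[1,1]*y+K[1,2]])
def tf(p,l): # p=x,y,yaw ; local xyz
    c,s=np.cos(p[2]),np.sin(p[2]); return np.array([p[0]+c*l[0]-s*l[1],p[1]+s*l[0]+c*l[1],l[2]])
def fit(obs,p0):
    # obs: (info,u,v,local,fish)
    f=lambda p: np.concatenate([proj(i,tf(p,l),fi)-[u,v] for i,u,v,l,fi in obs])
    r=least_squares(f,p0,loss="soft_l1"); return r.x, f(r.x).reshape(-1,2)
def crop(u,v,s,ox,oy): return (u+.5)/s-.5+ox,(v+.5)/s-.5+oy
E
python3 - <<'E'
from h import *
np.set_printoptions(precision=4,suppress=True)
T=info("top");S=info("scene")
c1=lambda u,v:crop(u,v,4.5,110,45)
c3=lambda u,v:crop(u,v,5,310,190)
c2=lambda u,v:crop(u,v,3.3,260,40)
c4=lambda u,v:crop(u,v,3.8,125,205)
h=.056
obs=[]
for (u,v),l in [((65,412),(-.065,.086,h)),((328,432),(-.065,-.086,h)),((92,220),(.065,.086,h)),((352,245),(.065,-.086,h))]:
    obs.append((T,*c1(u,v),l,False))
for (u,v),l in [((112,155),(-.065,-.086,h)),((360,92),(-.065,.086,h)),((242,305),(.065,-.086,h)),((508,236),(.065,.086,h))]:
    obs.append((S,*c3(u,v),l,False))
p0=[.75,.25,0]
for o in (obs[:4],obs[4:],obs):
    p,r=fit(o,p0); print("case",p); print(r.round(1).tolist())
print("mouth axle",tf(p,(-.065,.038,.024)),"flange back",tf(p,(-.115,.038,.024)))
# axle head in top
for z in (.03,.046): print(atz(T,*c1(138,507),z))
# slide
obs=[]
for (u,v),l in [((122,128),(.2,.055,.014)),((147,545),(-.2,.055,.0)),((270,540),(-.2,-.055,.014))]:
    obs.append((T,*c2(u,v),l,False))
# carriage centre at slide x=a
for (u,v) in [(150,362),(262,360),(275,480),(155,487)]: print("carr",atz(T,*c2(u,v),.064))
for o in (obs,):
    p,r=fit(o,[.75,-.2,0]); print("slide",p); print(r.round(1).tolist())
print("lever ball",atz(T,*c2(358,520),.072),"pivot",atz(T,*c2(290,450),.072),"handle ball",atz(T,*c2(64,429),.046))
E
```

```text
case [ 0.6507  0.2564 -0.0922]
[[-0.4, -0.3], [0.1, 0.1], [0.2, 0.6], [0.1, -0.3]]
case [ 0.6566  0.2564 -0.0924]
[[0.8, 0.6], [1.0, -0.4], [-0.7, 1.0], [-0.8, -1.5]]
case [ 0.653   0.2569 -0.0901]
[[-0.5, -1.0], [-0.0, -0.7], [0.1, -0.0], [-0.1, -1.1], [0.2, -0.1], [0.2, -1.2], [-1.3, 0.1], [-1.6, -2.4]]
mouth axle [0.5917 0.3006 0.024 ] flange back [0.5419 0.3051 0.024 ]
[0.5366 0.3052 0.03  ]
[0.5321 0.2999 0.046 ]
carr [ 0.547  -0.1758  0.064 ]
carr [ 0.5481 -0.2729  0.064 ]
carr [ 0.4421 -0.2786  0.064 ]
carr [ 0.4368 -0.1763  0.064 ]
slide [ 0.596  -0.2251  0.0277]
[[-0.0, -0.7], [-0.5, 0.5], [0.5, 0.0]]
lever ball [ 0.4059 -0.3442  0.072 ] pivot [ 0.4664 -0.2906  0.072 ] handle ball [ 0.4923 -0.1015  0.046 ]
```

```bash
cat >> h.py <<'E'
def toolR(o): return Rot.from_euler("xyz",o["tool_rot"]).as_matrix()
def rel(target): # world target TCP pos -> shift in tool axes (units of .025)
    from workcell import bot
    o=bot.observe(); return toolR(o).T@(np.array(target)-o["position"])/.025
E
python3 - <<'E'
from h import *
np.set_printoptions(precision=4,suppress=True)
from workcell import bot
o=bot.observe(); i=info("wrist"); R=i["R"]
c=-R.T@i["t"]; print("cam",c, "in tool", toolR(o).T@(c-o["position"]))
print(rel((.54,.30,.20)))
E
```

```text
cam [0.1066 0.6187 0.373 ] in tool [ 0.0685 -0.0008 -0.1422]
[-17.4446  -7.491    1.2428]
```

move_arm([
  [-0.8,-1,0,0,0,-0.03],
  [-0.9,-1,0,0,0,-0.03],
  [-1,-1,0,0,0,0],
  [-1,-1,0.2,0,0,0],
  [-1,-1,0.2,0,0,0],
], claw=-0.2, force=60)

```text
clock: 0.65
position: [0.271, 0.4597, 0.2212]
tool_rot: [3.141, 0.0, 3.05]
force: [0.7, 0.4, -0.2]
grip_width: 0.0511
```

```bash
python3 - <<'E'
from h import *
np.set_printoptions(precision=3,suppress=True)
print(rel((.54,.30,.20)))
E
```

```text
[-11.297  -5.379   0.848]
```

move_arm([
  [-1,-0.6,0.1,0,0,0],
  [-1,-0.6,0.1,0,0,0],
  [-1,-0.6,0.1,0,0,0],
  [-1,-0.5,0.1,0,0,0],
  [-1,-0.5,0.1,0,0,0],
])

```text
clock: 1.15
position: [0.3892, 0.3789, 0.2086]
tool_rot: [-3.141, -0.0, 3.05]
force: [-0.1, 0.4, 0.1]
grip_width: 0.0511
```

move_arm([
  [-1,-0.5,0.1,0,0,0],
  [-1,-0.5,0.1,0,0,0],
  [-1,-0.5,0,0,0,0],
  [-1,-0.4,0,0,0,0],
  [-1,-0.3,0,0,0,0],
])

```text
clock: 1.65
position: [0.5088, 0.3126, 0.2037]
tool_rot: [-3.141, -0.0, 3.05]
force: [-0.1, 1.2, 1.0]
grip_width: 0.0514
```

move_arm([
  [0,0,0,0,0,0],
])

```text
clock: 1.75
position: [0.5105, 0.3112, 0.2034]
tool_rot: [-3.141, 0.001, 3.046]
force: [0.1, -0.2, -0.1]
grip_width: 0.051
```

```bash
python3 - <<'E'
from h import *
np.set_printoptions(precision=4,suppress=True)
from workcell import bot,viewer
import pickle
o=bot.observe(); i=info("wrist"); im=viewer.grab_frame("wrist"); cv2.imwrite("pics/w1.png",im[:,:,::-1]); pickle.dump((o,i),open("w1.pkl","wb"))
print(o["position"],o["tool_rot"])
for z,a in ((.024,-.115),(.024,-.065)):
  print(proj(i,tf([.653,.2569,-.0901],(a,.038,z)),True))
E
```

```text
[0.5105 0.3112 0.2034] [-3.1405  0.0009  3.0464]
[254.1526 201.3402]
[254.4609 241.4249]
```

View pics/w1.png

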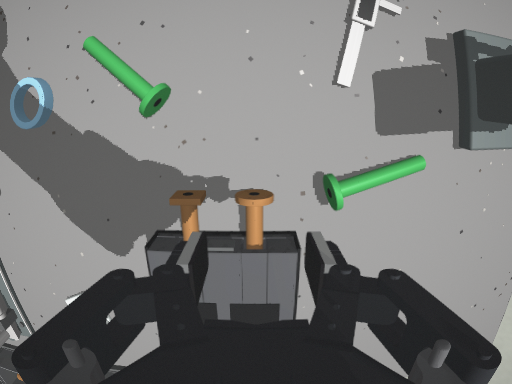

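The wrist view confirms the round flange at (254,196) and the square head at (187,196). I'll refine the positions from a zoomed crop.

```bash
python3 - <<'E'
import cv2
t=cv2.imread("pics/w1.png")
cv2.imwrite("pics/w1c.png",cv2.resize(t[180:270,140:310],None,fx=4.5,fy=4.5,interpolation=cv2.INTER_CUBIC))
E
```

```text
(no output)
```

View pics/w1c.png

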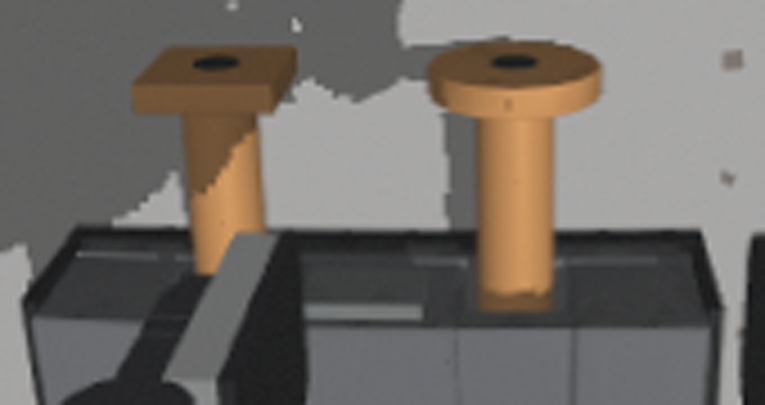

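```bash
python3 - <<'E'
from h import *
import pickle
np.set_printoptions(precision=4,suppress=True)
o,i=pickle.load(open("w1.pkl","rb"))
c=lambda u,v:crop(u,v,4.5,140,180)
obs=[(i,*c(u,v),l,True) for (u,v),l in [((36,320),(-.065,-.086,.056)),((718,325),(-.065,.086,.056)),((78,230),(-.065,-.086,0)),((703,232),(-.065,.086,0))]]
p,r=fit(obs,[.65,.25,-.09]); print(p,r.round(1).tolist())
a=atz(i,*c(515.5,130),.030);b=atz(i,*c(516.5,300),.030);print("shaft",a,b,np.arctan2(*(b-a)[[1,0]]))
print("flange bottom back", atz(i,*c(515,114),.046-.022+.02))
print("flange centre hole", atz(i,*c(514,62),.024))
print("mouth",tf(p,(-.065,.038,.024)), [tf(p,(-.065-k,.038,.024)) for k in (.014,.05,.058)])
E
```

```text
[ 0.6513  0.2589 -0.0881] [[-0.5, -0.5], [0.5, -0.3], [4.1, 0.5], [-2.1, 0.4]]
shaft [0.5484 0.3045 0.03  ] [0.5945 0.3003 0.03  ] -0.09147152145526083
flange bottom back [0.5397 0.3053 0.044 ]
flange centre hole [0.5325 0.3056 0.024 ]
mouth [0.5899 0.3024 0.024 ] [array([0.5759, 0.3037, 0.024 ]), array([0.5401, 0.3068, 0.024 ]), array([0.5321, 0.3075, 0.024 ])]
```

```bash
python3 - <<'E'
from h import *
np.set_printoptions(precision=3,suppress=True)
print(rel((.572,.3022,.08)),rel((.572,.3022,.005)))
E
```

```text
[-2.555 -0.169  4.934] [-2.555 -0.167  7.934]
```

move_arm([
  [-0.9,-0.05,1,0,0,0],
  [-0.9,-0.05,1,0,0,0],
  [-0.75,-0.07,1,0,0,0],
  [0,0,1,0,0,0],
  [0,0,0.9,0,0,0],
])

```text
clock: 2.3
position: [0.5702, 0.3039, 0.0798]
tool_rot: [-3.141, -0.001, 3.051]
force: [0.1, 1.6, 0.2]
grip_width: 0.0511
```

move_arm([
  [0,0,0,0,0,0],
  [0,0,0,0,0,0],
])

```text
clock: 2.5
position: [0.5704, 0.3041, 0.0817]
tool_rot: [-3.141, -0.0, 3.051]
force: [-0.1, 0.1, 1.4]
grip_width: 0.0512
```

```bash
python3 - <<'E'
from h import *
np.set_printoptions(precision=4,suppress=True)
from workcell import bot,viewer
o=bot.observe(); i=info("wrist"); im=viewer.grab_frame("wrist"); cv2.imwrite("pics/w2.png",im[:,:,::-1])
print(o["position"],o["tool_rot"],rel((.572,.3022,.005)))
E
```

```text
[0.5704 0.3041 0.0817] [-3.1415 -0.0005  3.051 ] [-0.0464 -0.0796  3.0984]
```

View pics/w2.png

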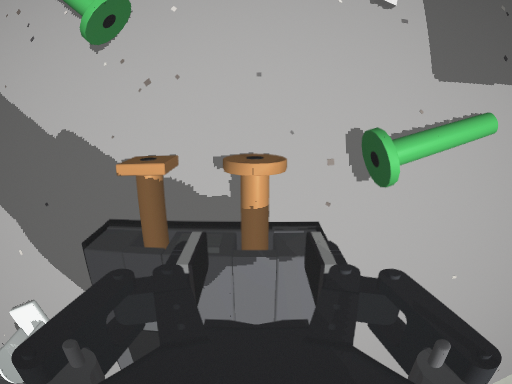

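The shaft at (255,215) is centred between the fingers at (196,265) and (318,265). I'll lower and close.

move_arm([
  [-0.05,-0.06,1,0,0,0],
  [0,0,1,0,0,0],
  [0,0,0.7,0,0,0],
  [0,0,0.37,0,0,0],
  [0,0,0,0,0,0],
])

```text
clock: 3.05
position: [0.5717, 0.3019, 0.0042]
tool_rot: [-3.141, -0.001, 3.05]
force: [0.2, 0.2, 0.6]
grip_width: 0.0513
```

```bash
python3 - <<'E'
from h import *
from workcell import bot,viewer
o=bot.observe(); im=viewer.grab_frame("wrist"); cv2.imwrite("pics/w3.png",im[:,:,::-1])
print(o["position"],o["force"])
E
```

```text
[0.57174361 0.30192572 0.0041571 ] [0.24789263 0.16808172 0.64663635]
```

View pics/w3.png

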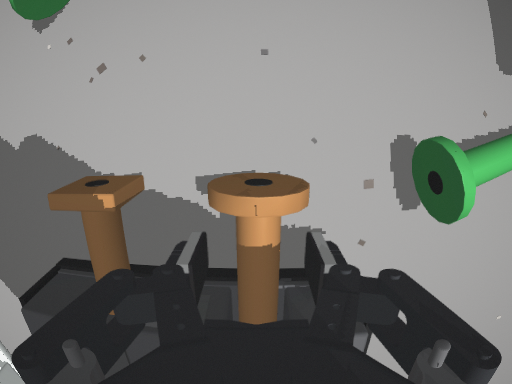

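move_arm([
  [0,0,0,0,0,0],
  [0,0,0,0,0,0],
  [0,0,0,0,0,0],
  [0,0,0,0,0,0],
], claw=1, force=70)

```text
clock: 3.5
position: [0.5726, 0.3023, 0.0056]
tool_rot: [3.141, 0.001, 3.05]
force: [-0.7, -1.5, 7.6]
grip_width: 0.018
```

```bash
python3 - <<'E'
from h import *
from workcell import bot,viewer
o=bot.observe(); 
for n in ("wrist","top"):
  im=viewer.grab_frame(n); cv2.imwrite(f"pics/{n}4.png",im[:,:,::-1])
print(o["position"],o["force"],o["moment"],o["grip_width"])
E
```

```text
[0.57255754 0.30225318 0.00564793] [-0.70723636 -1.53024906  7.56971255] [-0.17329293  0.25521561  0.24177876] 0.018003992380883696
```

View pics/wrist4.png

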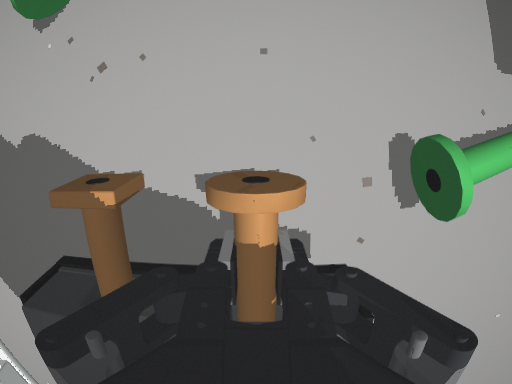

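move_arm([
  [0,0,-0.06,0,0,0],
  [0.02,0.116,0,0,0,0.0213],
  [0.03,-0.116,0,0,0,-0.0213],
  [0.03,-0.116,0,0,0,-0.0213],
])

```text
clock: 4.0
position: [0.5702, 0.2984, 0.0061]
tool_rot: [-3.141, 0.001, 3.119]
force: [5.6, -5.5, -5.3]
grip_width: 0.0179
```

move_arm([
  [0.03,0.116,0,0,0,0.0213],
  [0.03,0.116,0,0,0,0.0213],
  [0.03,-0.118,0,0,0,-0.0213],
  [0.03,-0.118,0,0,0,-0.0213],
])

```text
clock: 4.4
position: [0.567, 0.2985, 0.0062]
tool_rot: [-3.14, 0.001, 3.119]
force: [5.7, -5.8, -4.9]
grip_width: 0.0178
```

```bash
cat > look.py <<'E'
from h import *
from workcell import bot,viewer
import sys
k=sys.argv[1]; np.set_printoptions(precision=4,suppress=True)
o=bot.observe()
print(o["clock"],o["position"],o["tool_rot"],o["force"],o["moment"],o["grip_width"])
for n in sys.argv[2:]:
  im=viewer.grab_frame(n); cv2.imwrite(f"pics/{n}{k}.png",im[:,:,::-1])
E
python3 look.py 5 top
python3 - <<'E'
import cv2,numpy as np
a=cv2.imread("pics/top0.png",0).astype(np.float32);b=cv2.imread("pics/top5.png",0).astype(np.float32)
# case lid region + body rear
s=np.s_[58:122,128:198]
print(cv2.phaseCorrelate(a[s],b[s],cv2.createHanningWindow((70,64),cv2.CV_32F)))
cv2.imwrite("pics/t5c.png",cv2.resize(b[45:175,110:210],None,fx=4.5,fy=4.5,interpolation=cv2.INTER_CUBIC))
E
```

```text
4.4 [0.567  0.2985 0.0062] [-3.1405  0.0012  3.1186] [ 5.716  -5.8347 -4.8641] [-1.1923 -1.1314 -0.4135] 0.01781403757576457
((-0.02510711119939657, -0.03635965560206955), 1.008235462837749)[ WARN:0@0.039] global loadsave.cpp:1063 imwrite_ Unsupported depth image for selected encoder is fallbacked to CV_8U.
```

View pics/t5c.png

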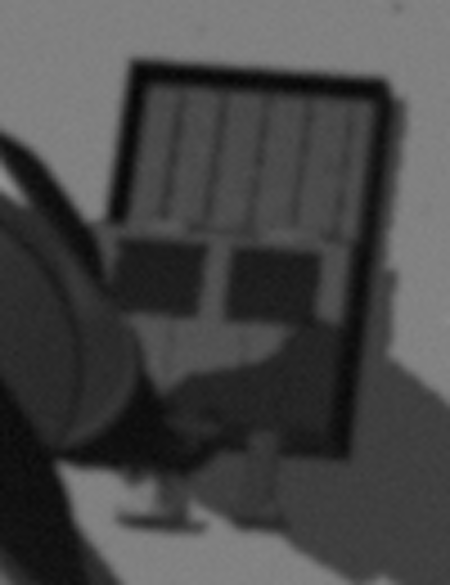

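move_arm([
  [0.035,0.13,0.02,0,0,0.0213],
  [0.035,0.13,0,0,0,0.0213],
  [0.035,-0.135,0,0,0,-0.0213],
  [0.035,-0.135,0,0,0,-0.0213],
])

```text
clock: 4.85
position: [0.5632, 0.2991, 0.0059]
tool_rot: [-3.141, 0.002, 3.119]
force: [5.4, -3.5, -2.3]
grip_width: 0.0174
```

move_arm([
  [0.035,0.14,0,0,0,0.0213],
  [0.035,0.14,0,0,0,0.0213],
  [0.035,-0.145,0,0,0,-0.0213],
  [0.035,-0.145,0,0,0,-0.0213],
])

```text
clock: 5.25
position: [0.5593, 0.2993, 0.006]
tool_rot: [-3.141, 0.002, 3.119]
force: [6.1, -3.8, -1.8]
grip_width: 0.0176
```

move_arm([
  [0.035,0.15,0,0,0,0.0213],
  [0.035,0.15,0,0,0,0.0213],
  [0.035,-0.155,0,0,0,-0.0213],
  [0.035,-0.155,0,0,0,-0.0213],
])

```text
clock: 5.65
position: [0.5553, 0.2996, 0.006]
tool_rot: [-3.142, 0.002, 3.119]
force: [6.6, -3.2, -2.6]
grip_width: 0.018
```

```bash
python3 look.py 6 top
python3 - <<'E'
import cv2,numpy as np
a=cv2.imread("pics/top0.png",0).astype(np.float32);b=cv2.imread("pics/top6.png",0).astype(np.float32)
s=np.s_[58:122,128:198]
print(cv2.phaseCorrelate(a[s],b[s],cv2.createHanningWindow((70,64),cv2.CV_32F)))
E
```

```text
5.65 [0.5553 0.2996 0.006 ] [-3.1415  0.002   3.1192] [ 6.5951 -3.1785 -2.5664] [-0.6114 -1.2261 -0.3197] 0.017962022992967334
((-0.16098956415162746, 0.014409188627642067), 0.9387085986220174)
```

move_arm([
  [0.03,0.16,0,0,0,0.0213],
  [0.03,0.16,0,0,0,0.0213],
  [0.03,-0.16,0,0,0,-0.0213],
  [0.03,-0.16,0,0,0,-0.0213],
])

```text
clock: 6.1
position: [0.5516, 0.3, 0.006]
tool_rot: [3.142, 0.002, 3.118]
force: [5.0, -2.5, -1.9]
grip_width: 0.0179
```

move_arm([
  [0.03,0.17,0,0,0,0.0213],
  [0.03,0.17,0,0,0,0.0213],
  [0.03,-0.17,0,0,0,-0.0213],
  [0.03,-0.17,0,0,0,-0.0213],
])

```text
clock: 6.5
position: [0.5481, 0.3004, 0.006]
tool_rot: [3.141, 0.002, 3.118]
force: [6.0, -2.0, -2.2]
grip_width: 0.0178
```

```bash
python3 look.py 7 top wrist scene
python3 - <<'E'
import cv2,numpy as np
a=cv2.imread("pics/top0.png",0).astype(np.float32);b=cv2.imread("pics/top7.png",0).astype(np.float32)
s=np.s_[58:122,128:198]
print(cv2.phaseCorrelate(a[s],b[s],cv2.createHanningWindow((70,64),cv2.CV_32F)))
a=cv2.imread("pics/scene0.png",0).astype(np.float32);b=cv2.imread("pics/scene7.png",0).astype(np.float32)
s=np.s_[225:300,350:440]
print(cv2.phaseCorrelate(a[s],b[s],cv2.createHanningWindow((90,75),cv2.CV_32F)))
E
```

```text
6.5 [0.5481 0.3004 0.006 ] [3.1415 0.0018 3.1184] [ 6.0093 -2.0198 -2.1696] [-0.4878 -1.2162 -0.274 ] 0.017838597768902592
((-0.10766383067458207, 0.035561942573341554), 0.936181415286329)
((0.04358713481680354, 0.19105540608762084), 1.1031371813173647)
```

View pics/wrist7.png

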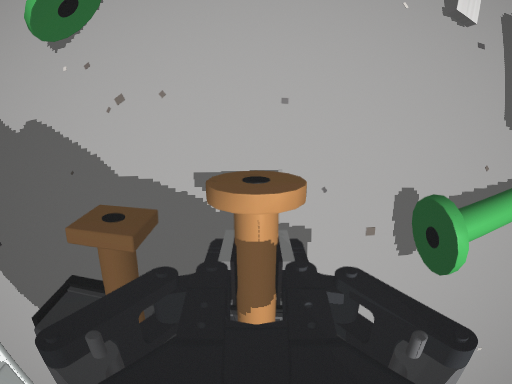

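move_arm([
  [0.03,0.17,0,0,0,0.0213],
  [0.03,0.17,0,0,0,0.0213],
  [0.03,-0.175,0,0,0,-0.0213],
  [0.03,-0.175,0,0,0,-0.0213],
])

```text
clock: 7.05
position: [0.5444, 0.301, 0.0059]
tool_rot: [3.141, 0.002, 3.117]
force: [6.8, -1.7, -0.5]
grip_width: 0.018
```

move_arm([
  [0.03,0.18,0,0,0,0.0213],
  [0.03,0.18,0,0,0,0.0213],
  [0.03,-0.18,0,0,0,-0.0213],
  [0.03,-0.18,0,0,0,-0.0213],
])

```text
clock: 7.45
position: [0.5408, 0.3013, 0.0059]
tool_rot: [3.141, 0.002, 3.117]
force: [7.3, -0.9, -1.7]
grip_width: 0.0178
```

move_arm([
  [0.03,0.19,0,0,0,0.0213],
  [0.03,0.19,0,0,0,0.0213],
  [0.03,-0.19,0,0,0,-0.0213],
  [0.03,-0.19,0,0,0,-0.0213],
])

```text
clock: 7.85
position: [0.5373, 0.3016, 0.0059]
tool_rot: [3.141, 0.002, 3.117]
force: [7.6, -1.9, -1.4]
grip_width: 0.0177
```

move_arm([
  [0.03,0.195,0,0,0,0.0213],
  [0.03,0.195,0,0,0,0.0213],
  [0.03,-0.195,0,0,0,-0.0213],
  [0.03,-0.195,0,0,0,-0.0213],
])

```text
clock: 8.25
position: [0.5323, 0.3025, 0.0056]
tool_rot: [3.141, -0.0, 3.118]
force: [1.1, 0.6, -1.5]
grip_width: 0.0179
```

move_arm([
  [0.03,0.2,0,0,0,0.0213],
  [0.03,0,0,0,0,0],
])

```text
clock: 8.45
position: [0.531, 0.3075, 0.0056]
tool_rot: [3.141, -0.0, 3.047]
force: [1.3, -0.2, -1.5]
grip_width: 0.018
```

```bash
python3 look.py 8 top wrist scene
python3 - <<'E'
import cv2,numpy as np
a=cv2.imread("pics/top0.png",0).astype(np.float32);b=cv2.imread("pics/top8.png",0).astype(np.float32)
s=np.s_[58:122,128:198]
print(cv2.phaseCorrelate(a[s],b[s],cv2.createHanningWindow((70,64),cv2.CV_32F)))
a=cv2.imread("pics/scene0.png",0).astype(np.float32);b=cv2.imread("pics/scene8.png",0).astype(np.float32)
s=np.s_[225:300,350:440]
print(cv2.phaseCorrelate(a[s],b[s],cv2.createHanningWindow((90,75),cv2.CV_32F)))
E
```

```text
8.45 [0.531  0.3075 0.0056] [ 3.1412 -0.0004  3.0473] [ 1.3104 -0.1714 -1.4903] [-0.0407 -0.2702  0.0202] 0.01800439082629315
((-0.10768745664731227, 0.1561271086620124), 0.9022692328111993)
((0.05457698963547131, 0.23566391341960724), 1.1396028815375434)
```

View pics/wrist8.png

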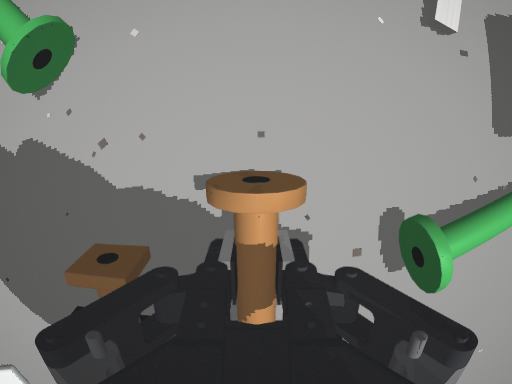

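move_arm([
  [0.3,-0.04,-0.02,0,0,0],
  [0.5,0,0,0,0,0],
  [0.5,0,0,0,0,0],
  [0.5,0,0,0,0,0],
  [0.3,0,0,0,0,0],
])

```text
clock: 9.1
position: [0.4772, 0.3108, 0.006]
tool_rot: [-3.141, -0.001, 3.051]
force: [0.3, 0.9, -4.3]
grip_width: 0.0181
```

```bash
python3 look.py 9 top wrist scene
python3 - <<'E'
import cv2,numpy as np
b=cv2.imread("pics/top9.png")
cv2.imwrite("pics/t9c.png",cv2.resize(b[45:195,110:210],None,fx=4,fy=4,interpolation=cv2.INTER_CUBIC))
b=cv2.imread("pics/scene9.png")
cv2.imwrite("pics/s9c.png",cv2.resize(b[160:300,290:445],None,fx=4,fy=4,interpolation=cv2.INTER_CUBIC))
E
```

```text
9.1 [0.4772 0.3108 0.006 ] [-3.1413 -0.0008  3.0513] [ 0.3337  0.9074 -4.3004] [-0.0026  0.0361  0.0233] 0.018078513679885343
```

View pics/s9c.png

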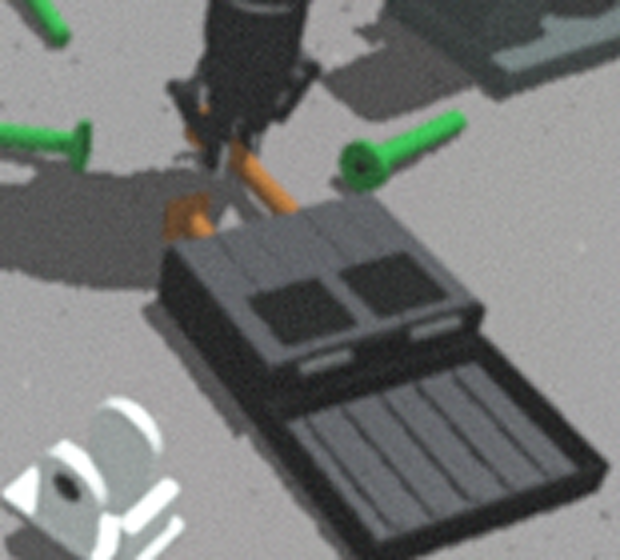

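View pics/wrist9.png

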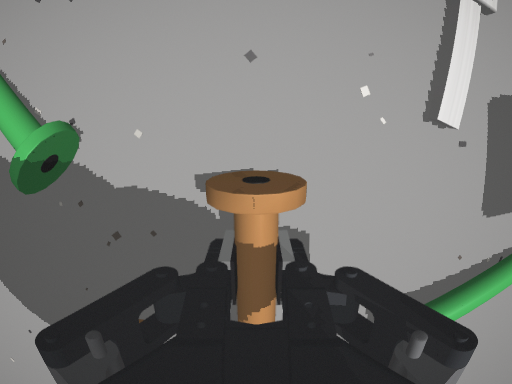

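The axle is held. The tool has backed off 95 mm and the vertical force shows the axle's weight. I'll lift and carry it to the slide.

move_arm([
  [0,0,-0.5,0,0,0],
  [0,0,-1,0,0,0],
  [0,0,-1,0,0,0],
  [0,0,-1,0,0,0],
  [0,-0.2,-1,0,0,0],
])

```text
clock: 9.75
position: [0.4791, 0.3057, 0.1205]
tool_rot: [3.141, 0.001, 3.05]
force: [0.6, 0.6, -2.6]
grip_width: 0.0179
```

move_arm([
  [0,-0.6,-1,0,0,0],
  [0,-1,-1,0,0,0],
  [0,-1,-0.6,0,0,-0.01],
  [0,-1,0,0,0,-0.01],
  [0,-1,0,0,0,-0.01],
])

```text
clock: 10.25
position: [0.4709, 0.1896, 0.1851]
tool_rot: [3.141, 0.002, -3.138]
force: [0.2, -0.5, -3.4]
grip_width: 0.0178
```

move_arm([
  [0,-1,0,0,0,-0.008],
  [0,-1,0,0,0,0],
  [0,-1,0,0,0,0],
  [0,-1,0,0,0,0],
  [0,-1,0,0,0,0],
])

```text
clock: 10.75
position: [0.4736, 0.0644, 0.1845]
tool_rot: [3.141, 0.001, -3.114]
force: [0.5, -0.2, -3.6]
grip_width: 0.0178
```

move_arm([
  [0,-1,0,0,0,0],
  [0,-1,0,0,0,0],
  [0,-1,0,0,0,0],
  [0,-1,0,0,0,0],
  [0,-1,0,0,0,0],
])

```text
clock: 11.25
position: [0.477, -0.0607, 0.1845]
tool_rot: [-3.141, 0.001, -3.114]
force: [0.4, -0.1, -3.6]
grip_width: 0.0179
```

```bash
python3 - <<'E'
from h import *
np.set_printoptions(precision=3,suppress=True)
from workcell import bot
o=bot.observe(); print(o["position"],o["tool_rot"],o["force"],rel((.43,-.225,.2)))
E
```

```text
[ 0.477 -0.061  0.185] [-3.141  0.001 -3.114] [ 0.402 -0.107 -3.55 ] [ 2.058 -6.52  -0.62 ]
```

move_arm([
  [0.5,-1,-0.2,0,0,0],
  [0.5,-1,-0.2,0,0,0],
  [0.5,-1,-0.2,0,0,0],
  [0.5,-1,0,0,0,0],
  [0,-1,0,0,0,0],
])

```text
clock: 11.75
position: [0.429, -0.1871, 0.1997]
tool_rot: [-3.141, 0.001, -3.115]
force: [0.7, -0.2, -3.4]
grip_width: 0.0179
```

move_arm([
  [0,-1,0,0,0,0],
  [0,-0.5,0,0,0,0],
  [0,0,0,0,0,0],
])

```text
clock: 12.05
position: [0.4312, -0.2246, 0.1991]
tool_rot: [-3.141, 0.001, -3.116]
force: [0.3, 1.3, -4.0]
grip_width: 0.0178
```

```bash
python3 look.py 10 scene top
python3 - <<'E'
from h import *
from workcell import bot,viewer
import pickle
o=bot.observe(); i=info("wrist"); im=viewer.grab_frame("wrist"); cv2.imwrite("pics/wrist10.png",im[:,:,::-1]); pickle.dump((o,i),open("w10.pkl","wb"))
E
```

```text
12.05 [ 0.4312 -0.2246  0.1991] [-3.141   0.0006 -3.1163] [ 0.3296  1.2753 -3.9599] [ 0.0466  0.043  -0.0008] 0.017787029739752054
```

View pics/wrist10.png

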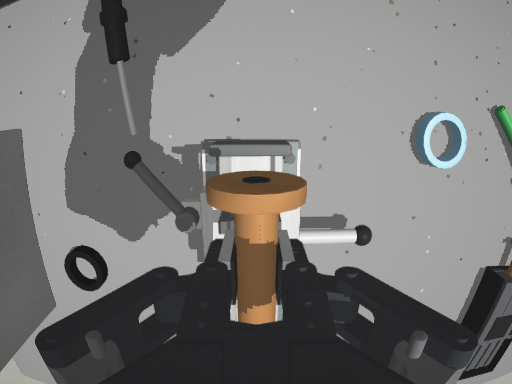

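View pics/top10.png

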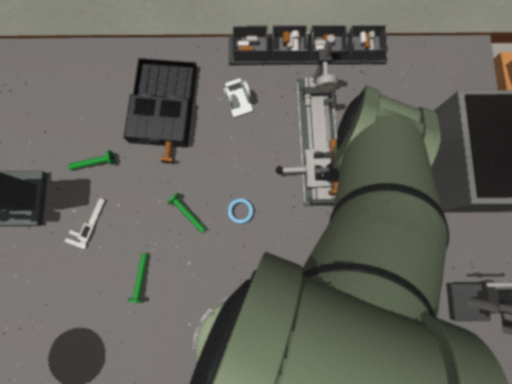

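```bash
python3 - <<'E'
import cv2
t=cv2.imread("pics/wrist10.png")
cv2.imwrite("pics/w10c.png",cv2.resize(t[130:260,115:385],None,fx=2.95,fy=2.95,interpolation=cv2.INTER_CUBIC))
E
```

```text
(no output)
```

View pics/w10c.png

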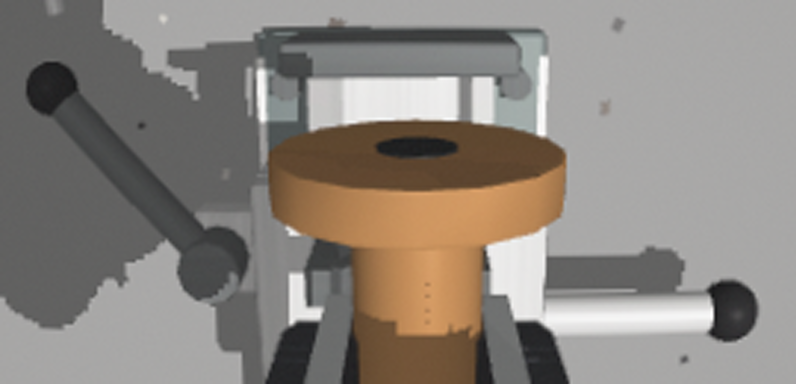

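```bash
python3 - <<'E'
from h import *
import pickle
np.set_printoptions(precision=4,suppress=True)
o,i=pickle.load(open("w10.pkl","rb")); T=info("top");S=info("scene")
w=lambda u,v:crop(u,v,2.95,115,130)
c2=lambda u,v:crop(u,v,3.3,260,40)
c4=lambda u,v:crop(u,v,3.8,125,205)
print("foot corners",atz(i,*w(256,32),.014,True),atz(i,*w(548,32),.014,True))
print("lever ball",atz(i,*w(51,89),.072,True)," handle ball",atz(i,*w(730,311),.046,True))
print("bar",atz(i,*w(560,315),.046,True),atz(i,*w(705,312),.046,True))
print("pivot", atz(i,*w(210,255),.072,True))
for z in (.1,.108): print("blocks top", atz(T,*c2(215,373),z),atz(T,*c2(221,447),z))
print("T handle ball",atz(T,*c2(64,429),.046), "S", atz(S,*c4(413,110),.046))
print("S lever ball", atz(S,*c4(57,117),.072))
# carriage top corners in scene c4: rear-left(y+),rear-right, front
print("S carr", [atz(S,*c4(u,v),.064) for u,v in ((345,175),(210,228),(290,90))])
E
python3 - <<'E'
import cv2
s=cv2.imread("pics/scene0.png")
cv2.imwrite("pics/s0v.png",cv2.resize(s[215:275,155:230],None,fx=10,fy=10,interpolation=cv2.INTER_CUBIC))
s=cv2.imread("pics/top0.png")
cv2.imwrite("pics/t0v.png",cv2.resize(s[140:210,300:350],None,fx=10,fy=8.5,interpolation=cv2.INTER_CUBIC))
E
```

```text
foot corners [ 0.3957 -0.2849  0.014 ] [ 0.3929 -0.1751  0.014 ]
lever ball [ 0.4082 -0.3443  0.072 ]  handle ball [ 0.4918 -0.1014  0.046 ]
bar [ 0.4935 -0.1685  0.046 ] [ 0.4921 -0.1118  0.046 ]
pivot [ 0.4637 -0.2913  0.072 ]
blocks top [ 0.5263 -0.2241  0.1   ] [ 0.4631 -0.2263  0.1   ]
blocks top [ 0.5239 -0.2224  0.108 ] [ 0.4613 -0.2246  0.108 ]
T handle ball [ 0.4923 -0.1015  0.046 ] S [ 0.4924 -0.0998  0.046 ]
S lever ball [ 0.41   -0.3426  0.072 ]
S carr [array([ 0.5491, -0.175 ,  0.064 ]), array([ 0.5544, -0.2739,  0.064 ]), array([ 0.4495, -0.1801,  0.064 ])]
```

View pics/s0v.png

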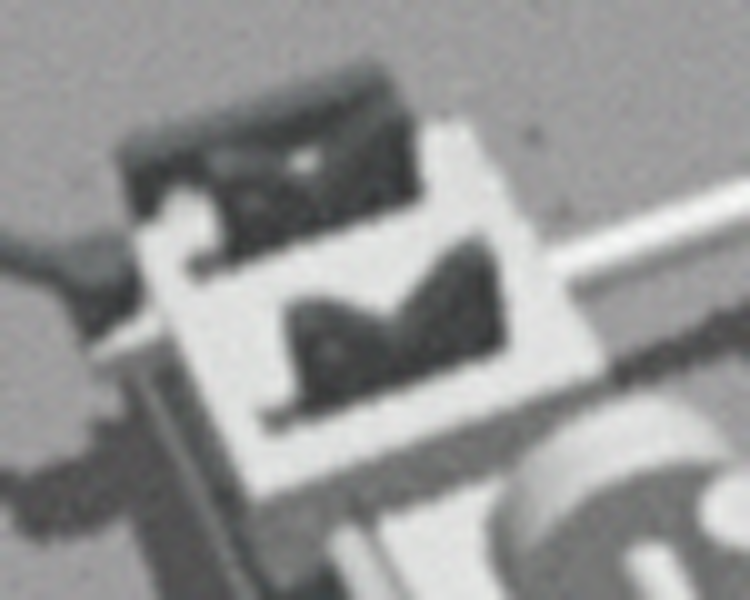

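View pics/t0v.png

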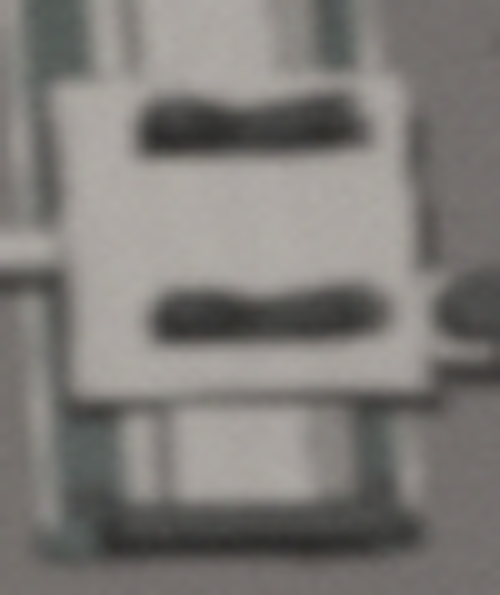

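```bash
python3 - <<'E'
from h import *
np.set_printoptions(precision=3,suppress=True)
print(rel((.484,-.2273,.120)))
E
```

```text
[-2.093 -0.27   3.15 ]
```

move_arm([
  [-0.7,-0.03,0,0,0,0],
  [-0.7,-0.03,0.5,0,0,0],
  [-0.65,0,1,0,0,0],
  [0,0,1,0,0,0],
  [0,0,0.45,0,0,0],
])

```text
clock: 12.7
position: [0.4822, -0.2214, 0.123]
tool_rot: [3.14, -0.002, -3.112]
force: [0.7, 0.2, -3.8]
grip_width: 0.0181
```

move_arm([
  [0,0,0,0,0,0],
  [0,0,0,0,0,0],
])

```text
clock: 12.9
position: [0.4829, -0.2229, 0.1257]
tool_rot: [-3.141, 0.001, -3.113]
force: [0.7, 0.2, -3.8]
grip_width: 0.0174
```

```bash
python3 - <<'E'
from h import *
from workcell import bot,viewer
import pickle
np.set_printoptions(precision=4,suppress=True)
o=bot.observe(); i=info("wrist"); im=viewer.grab_frame("wrist"); cv2.imwrite("pics/wrist11.png",im[:,:,::-1]); pickle.dump((o,i),open("w11.pkl","wb"))
im=viewer.grab_frame("scene");cv2.imwrite("pics/s11.png",cv2.resize(im[190:300,120:270,::-1],None,fx=5,fy=5,interpolation=cv2.INTER_CUBIC))
print(o["position"],o["tool_rot"],rel((.484,-.2273,.120)))
E
```

```text
[ 0.4829 -0.2229  0.1257] [-3.1414  0.0005 -3.1134] [-0.0293 -0.1658  0.2412]
```

View pics/wrist11.png

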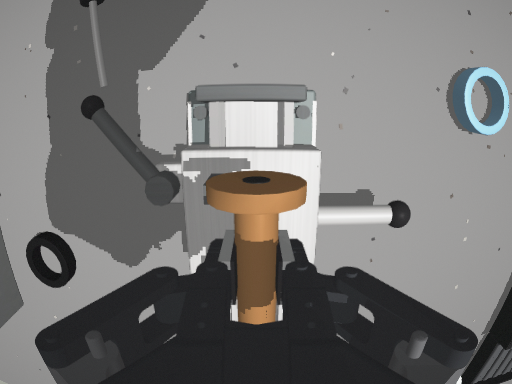

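View pics/s11.png

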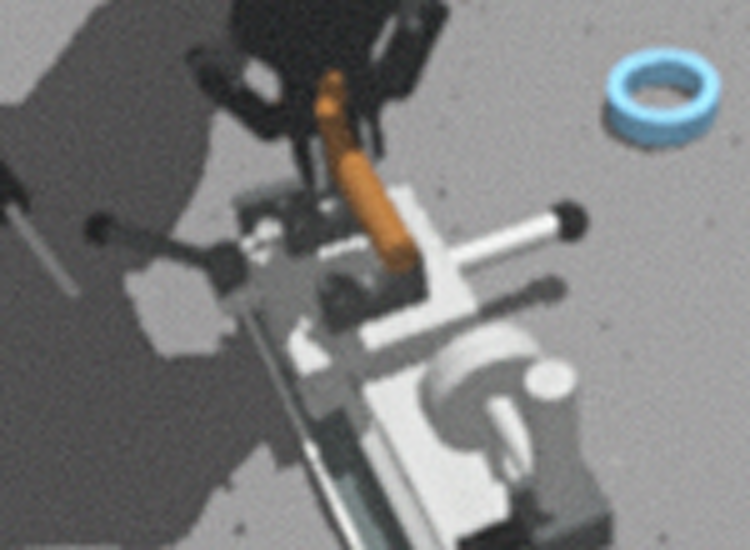

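```bash
python3 - <<'E'
import cv2
t=cv2.imread("pics/wrist11.png")
cv2.imwrite("pics/w11c.png",cv2.resize(t[80:230,150:420],None,fx=2.95,fy=2.95,interpolation=cv2.INTER_CUBIC))
E
```

```text
(no output)
```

View pics/w11c.png

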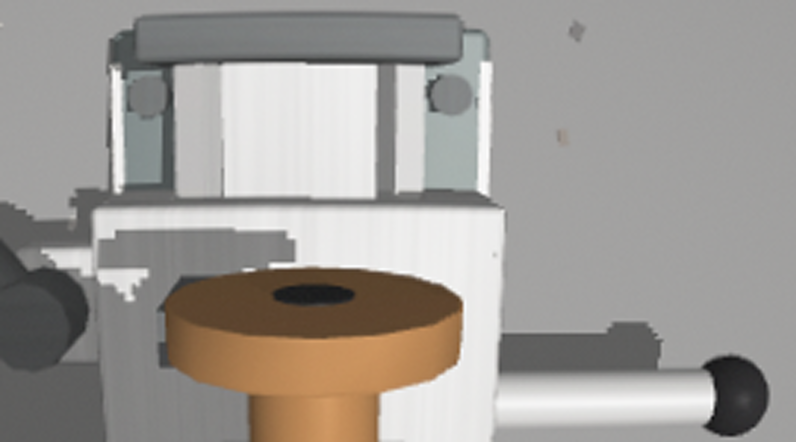

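```bash
python3 - <<'E'
from h import *
import pickle
np.set_printoptions(precision=4,suppress=True)
o,i=pickle.load(open("w11.pkl","rb"))
w=lambda u,v:crop(u,v,2.95,150,80)
a=atz(i,*w(93,207),.064,True);b=atz(i,*w(504,207),.064,True)
print(a,b,np.linalg.norm(a-b),(a+b)/2,np.arctan2(-(b-a)[0],(b-a)[1]))
m=(a+b)/2; y=.026; print("cradle",m+.055*np.array([np.cos(y),np.sin(y),0]))
print("foot",atz(i,*w(110,35),.014,True),atz(i,*w(491,35),.014,True))
print("rail edges",atz(i,*w(222,130),.038,True),atz(i,*w(375,130),.038,True))
# flange rel tcp
tc=o["position"]; 
for z in (tc[2]+.018,):
  f=atz(i,*w(313,294),z,True); print("flange face centre",f, toolR(o).T@(f-tc))
E
```

```text
[ 0.4414 -0.2776  0.064 ] [ 0.4388 -0.1799  0.064 ] 0.09772085901247678 [ 0.4401 -0.2288  0.064 ] 0.026268618738153934
cradle [ 0.4951 -0.2273  0.064 ]
foot [ 0.3972 -0.2852  0.014 ] [ 0.3945 -0.1752  0.014 ]
rail edges [ 0.4241 -0.2494  0.038 ] [ 0.4231 -0.2095  0.038 ]
flange face centre [ 0.4429 -0.2251  0.1437] [ 0.04  -0.001 -0.018]
```

move_arm([
  [-0.08,-0.19,0,0,0,0],
  [0,0,0.5,0,0,0],
  [0,0,0.5,0,0,0],
  [0,0,0.4,0,0,0],
  [0,0,0.2,0,0,0],
])

```text
clock: 13.5
position: [0.4841, -0.2274, 0.0832]
tool_rot: [3.141, -0.002, -3.113]
force: [-0.7, 0.0, -4.3]
grip_width: 0.0179
```

move_arm([
  [0,0,0.05,0,0,0],
  [0,0,0,0,0,0],
])

```text
clock: 13.7
position: [0.4848, -0.2277, 0.0834]
tool_rot: [3.142, -0.0, -3.113]
force: [0.5, 0.2, -3.7]
grip_width: 0.0177
```

```bash
python3 - <<'E'
from h import *
from workcell import bot,viewer
np.set_printoptions(precision=4,suppress=True)
o=bot.observe(); im=viewer.grab_frame("wrist"); cv2.imwrite("pics/wrist12.png",im[:,:,::-1])
im=viewer.grab_frame("scene");cv2.imwrite("pics/s12.png",cv2.resize(im[190:300,120:270,::-1],None,fx=5,fy=5,interpolation=cv2.INTER_CUBIC))
print(o["position"],o["tool_rot"],o["force"],rel((.485,-.2276,.077)))
E
```

```text
[ 0.4848 -0.2277  0.0834] [ 3.1415 -0.0003 -3.1135] [ 0.5407  0.2262 -3.726 ] [-0.0003  0.0067  0.2735]
```

View pics/s12.png

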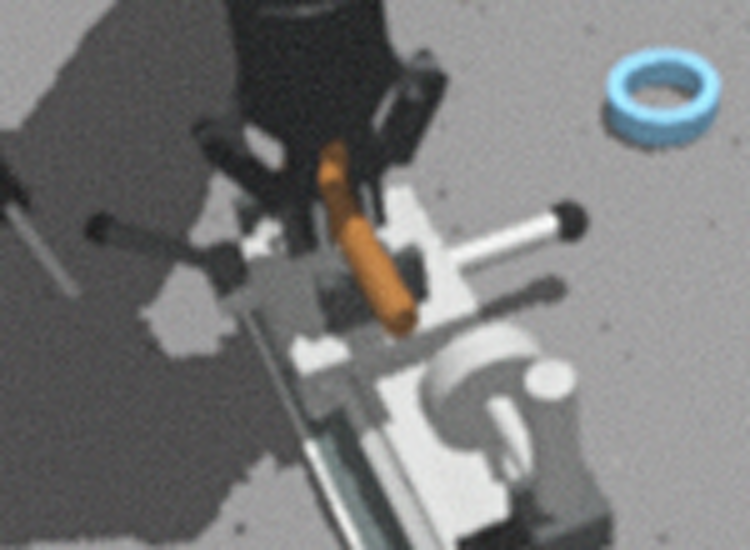

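View pics/wrist12.png

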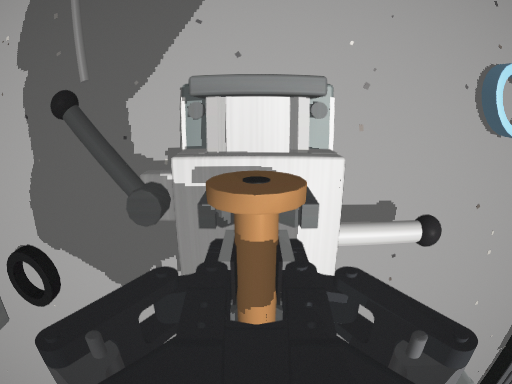

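move_arm([
  [0,0.02,0.08,0,0,0],
  [0,0.02,0.08,0,0,0],
  [0,0,0.04,0,0,0],
  [0,0,0.04,0,0,0],
])

```text
clock: 14.2
position: [0.4848, -0.2267, 0.0775]
tool_rot: [-3.142, -0.0, -3.114]
force: [-0.7, -0.7, -3.5]
grip_width: 0.018
```

move_arm([
  [0,0,0.04,0,0,0],
  [0,0,0,0,0,0],
])

```text
clock: 14.4
position: [0.4847, -0.2267, 0.0764]
tool_rot: [3.142, -0.0, -3.114]
force: [-0.6, 0.6, -3.8]
grip_width: 0.0179
```

move_arm([
  [0,0,0.04,0,0,0],
  [0,0,0,0,0,0],
])

```text
clock: 14.6
position: [0.4849, -0.2268, 0.0758]
tool_rot: [-3.141, 0.0, -3.114]
force: [-1.3, 0.2, 1.5]
grip_width: 0.0177
```

move_arm([
  [0,0,0.04,0,0,0],
  [0,0,0,0,0,0],
])

```text
clock: 14.8
position: [0.4854, -0.2268, 0.0756]
tool_rot: [-3.141, 0.002, -3.114]
force: [-4.0, 2.3, 19.1]
grip_width: 0.0178
```

move_arm([
  [0,0,-0.03,0,0,0],
  [0,0,0,0,0,0],
])

```text
clock: 15.0
position: [0.4853, -0.2268, 0.0757]
tool_rot: [-3.141, 0.001, -3.113]
force: [-0.3, 1.6, 7.9]
grip_width: 0.0181
```

move_arm([
  [0,0,0,0,0,0],
  [0,0,0,0,0,0],
  [0,0,0,0,0,0],
  [0,0,0,0,0,0],
], claw=0)

```text
clock: 15.4
position: [0.4847, -0.2267, 0.0752]
tool_rot: [3.142, -0.0, -3.114]
force: [-0.6, -0.7, -0.4]
grip_width: 0.0425
```

```bash
python3 - <<'E'
from h import *
from workcell import bot,viewer
np.set_printoptions(precision=4,suppress=True)
o=bot.observe(); im=viewer.grab_frame("wrist"); cv2.imwrite("pics/wrist13.png",im[:,:,::-1])
print(o["position"],o["tool_rot"],o["force"],o["grip_width"])
E
```

```text
[ 0.4847 -0.2267  0.0752] [ 3.1416 -0.0002 -3.1136] [-0.6323 -0.7128 -0.4462] 0.042527829709626506
```

View pics/wrist13.png

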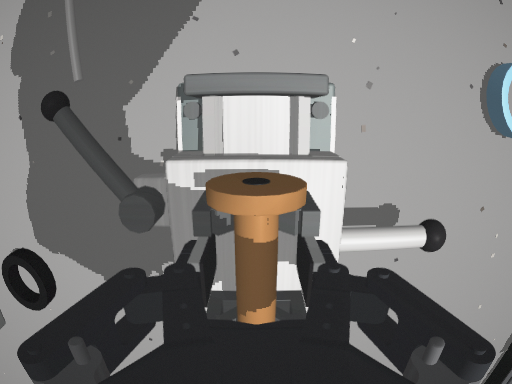

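move_arm([
  [0,0,-0.3,0,0,0],
  [0,0,-0.9,0,0,0],
  [0,0,-1,0,0,0],
  [0.2,0.5,-0.2,0,0,0],
  [0.4,1,0,0,0,0],
])

```text
clock: 15.95
position: [0.4692, -0.1904, 0.1365]
tool_rot: [-3.14, 0.002, -3.116]
force: [1.0, 1.1, -1.1]
grip_width: 0.0429
```

move_arm([
  [0.4,1,0,0,0,0],
  [0.3,1,0,0,0,0],
  [0,0.5,0.5,0,0,0],
  [0,0,0,0,0,0],
], claw=1)

```text
clock: 16.35
position: [0.4488, -0.1256, 0.1222]
tool_rot: [3.141, -0.001, -3.111]
force: [-0.8, -1.2, 0.3]
grip_width: 0.0001
```

```bash
python3 - <<'E'
from h import *
from workcell import bot,viewer
import pickle
np.set_printoptions(precision=4,suppress=True)
o=bot.observe(); i=info("wrist"); im=viewer.grab_frame("wrist"); cv2.imwrite("pics/wrist14.png",im[:,:,::-1]); pickle.dump((o,i),open("w14.pkl","wb"))
im=viewer.grab_frame("scene");cv2.imwrite("pics/s14.png",cv2.resize(im[190:300,120:270,::-1],None,fx=5,fy=5,interpolation=cv2.INTER_CUBIC))
print(o["clock"],o["position"],o["tool_rot"],o["force"],o["grip_width"],rel((.455,-.13,.032)))
E
```

```text
16.35 [ 0.4488 -0.1256  0.1222] [ 3.1408 -0.0013 -3.1108] [-0.7734 -1.2054  0.2704] 5.6348138346177054e-05 [-0.2213 -0.0962  3.6399]
```

View pics/wrist14.png

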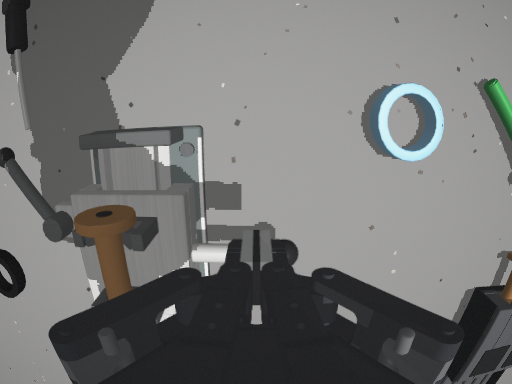

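View pics/s14.png

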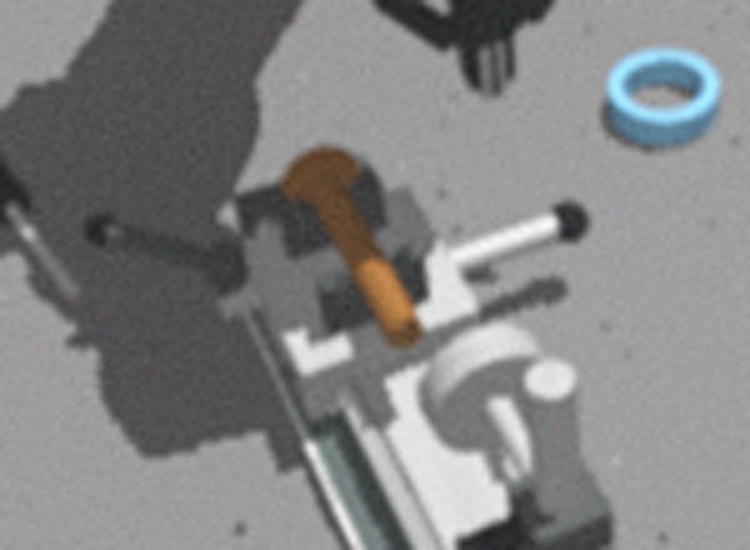

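The axle lies in both V-blocks with its flange in front of them. I'll lower beside the handle.

move_arm([
  [0,-0.15,1,0,0,0],
  [0,0,1,0,0,0],
  [0,0,1,0,0,0],
  [0,0,0.6,0,0,0],
  [0,0,0,0,0,0],
])

```text
clock: 16.95
position: [0.4488, -0.1321, 0.0316]
tool_rot: [3.141, -0.002, -3.115]
force: [-0.0, -0.4, -0.4]
grip_width: 0.0004
```

move_arm([
  [-0.3,0,0,0,0,0],
  [-0.3,0,0,0,0,0],
  [-0.2,0,0,0,0,0],
  [-0.2,0,0,0,0,0],
  [-0.2,0,0,0,0,0],
])

```text
clock: 17.45
position: [0.4793, -0.1306, 0.0331]
tool_rot: [3.142, -0.001, -3.114]
force: [-4.7, -0.1, 5.4]
grip_width: -0.0001
```

```bash
python3 look.py 15 wrist
```

```text
17.45 [ 0.4793 -0.1306  0.0331] [ 3.1416 -0.0012 -3.1137] [-4.6647 -0.1412  5.4037] [-0.082   1.1836 -0.0112] -6.80912738248615e-05
```

View pics/wrist15.png

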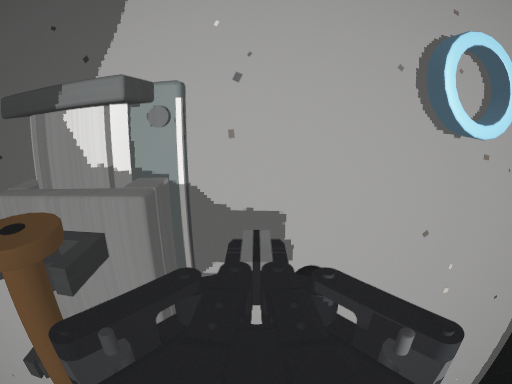

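move_arm([
  [-0.2,0,0,0,0,0],
  [-0.25,0,0,0,0,0],
  [-0.25,0,0,0,0,0],
  [-0.25,0,0,0,0,0],
  [-0.25,0,0,0,0,0],
])

```text
clock: 18.0
position: [0.5091, -0.1297, 0.0329]
tool_rot: [3.141, -0.001, -3.114]
force: [-5.3, -0.1, 3.9]
grip_width: 0.0003
```

move_arm([
  [-0.25,0,0,0,0,0],
  [-0.25,0,0,0,0,0],
  [-0.25,0,0,0,0,0],
  [-0.25,0,0,0,0,0],
  [-0.25,0,0,0,0,0],
])

```text
clock: 18.5
position: [0.5404, -0.1289, 0.0329]
tool_rot: [3.142, -0.001, -3.114]
force: [-5.8, 0.4, 4.6]
grip_width: -0.0
```

move_arm([
  [-0.25,0,0,0,0,0],
  [-0.25,0,0,0,0,0],
  [-0.25,0,0,0,0,0],
  [-0.25,0,0,0,0,0],
  [-0.25,0,0,0,0,0],
])

```text
clock: 19.0
position: [0.5716, -0.128, 0.0329]
tool_rot: [3.141, -0.001, -3.114]
force: [-5.8, 1.0, 4.3]
grip_width: 0.0005
```

move_arm([
  [-0.25,0,0,0,0,0],
  [-0.25,0,0,0,0,0],
  [-0.2,0,0,0,0,0],
  [-0.2,0,0,0,0,0],
  [-0.2,0,0,0,0,0],
])

```text
clock: 19.5
position: [0.5992, -0.1272, 0.0329]
tool_rot: [3.141, -0.001, -3.114]
force: [-5.6, -0.9, 4.9]
grip_width: -0.0001
```

```bash
python3 look.py 16 wrist scene
```

```text
19.5 [ 0.5992 -0.1272  0.0329] [ 3.1415 -0.0012 -3.1137] [-5.6205 -0.9387  4.8653] [0.0565 1.1399 0.0316] -6.31446322010542e-05
```

View pics/wrist16.png

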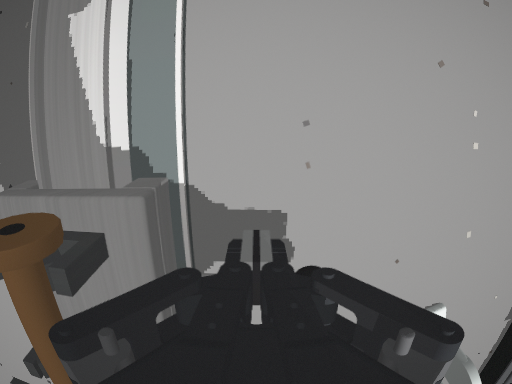

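View pics/scene16.png

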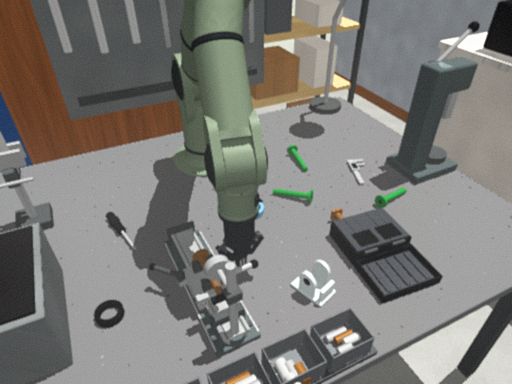

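move_arm([
  [-0.12,0,0,0,0,0],
  [-0.12,0,0,0,0,0],
  [-0.1,0,0,0,0,0],
  [-0.1,0,0,0,0,0],
])

```text
clock: 20.0
position: [0.61, -0.1269, 0.0327]
tool_rot: [3.141, -0.001, -3.114]
force: [-5.5, -0.3, 2.7]
grip_width: -0.0
```

move_arm([
  [-0.08,0,0,0,0,0],
  [-0.08,0,0,0,0,0],
])

```text
clock: 20.2
position: [0.6124, -0.1268, 0.0326]
tool_rot: [3.141, -0.004, -3.114]
force: [-22.2, 1.6, 17.3]
grip_width: 0.0
```

move_arm([
  [-0.06,0,0,0,0,0],
  [-0.06,0,0,0,0,0],
])

```text
clock: 20.4
position: [0.6126, -0.1268, 0.0324]
tool_rot: [3.14, -0.01, -3.114]
force: [-39.8, 3.0, 32.5]
grip_width: 0.0
```

move_arm([
  [0.5,0,0,0,0,0],
  [0.8,0,-0.6,0,0,0],
  [0.8,0,-1,0,0,0],
  [0.8,0,-1,0,0,0],
  [0.6,-0.5,-1,0,0,0],
])

```text
clock: 20.9
position: [0.5296, -0.1404, 0.1237]
tool_rot: [3.141, 0.0, -3.112]
force: [1.0, -1.1, -0.5]
grip_width: -0.0
```

move_arm([
  [0.3,-1,-1,0,0,0],
  [0,-1,-0.5,0,0,0],
  [0,-1,0,0,0,0],
  [0,-1,0,0,0,0],
  [0,-1,0,0,0,0],
])

```text
clock: 21.4
position: [0.5267, -0.2678, 0.1607]
tool_rot: [-3.141, 0.001, -3.113]
force: [0.4, 0.4, 0.4]
grip_width: -0.0
```

move_arm([
  [0,-1,0,0,0,0],
  [0,-0.5,0,0,0,0],
  [0,0,0,0,0,0],
])

```text
clock: 21.7
position: [0.5272, -0.3057, 0.1602]
tool_rot: [-3.141, 0.0, -3.116]
force: [0.4, 0.4, -0.5]
grip_width: 0.0004
```

```bash
python3 - <<'E'
from h import *
from workcell import bot,viewer
import pickle
np.set_printoptions(precision=4,suppress=True)
o=bot.observe(); i=info("wrist"); im=viewer.grab_frame("wrist"); cv2.imwrite("pics/wrist17.png",im[:,:,::-1]); pickle.dump((o,i),open("w17.pkl","wb"))
print(o["clock"],o["position"],o["tool_rot"],o["force"],rel((.539,-.3065,.055)))
E
```

```text
21.7 [ 0.5272 -0.3057  0.1602] [-3.141   0.0001 -3.1156] [ 0.4293  0.4338 -0.4611] [-0.4602 -0.1058  4.2071]
```

View pics/wrist17.png

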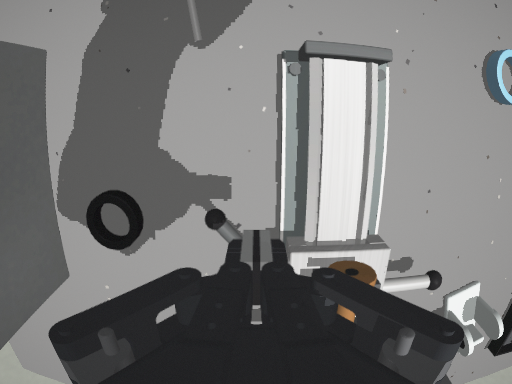

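```bash
python3 - <<'E'
from h import *
import pickle
o,i=pickle.load(open("w17.pkl","rb"))
print("lever ball",atz(i,215,219,.072,True),"handle ball",atz(i,433,281,.046,True),"race",atz(i,114,219,.01,True))
print("carr front corners",atz(i,286,249,.064,True),atz(i,388,244,.064,True))
E
```

```text
lever ball [ 0.54661397 -0.3403694   0.072     ] handle ball [ 0.63209455 -0.09669143  0.046     ] race [ 0.57563407 -0.46756418  0.01      ]
carr front corners [ 0.5767782  -0.27860158  0.064     ] [ 0.57260285 -0.17987213  0.064     ]
```

move_arm([
  [-0.4,0,1,0,0,0],
  [0,0,1,0,0,0],
  [0,0,1,0,0,0],
  [0,0,0.8,0,0,0],
  [0,0,0.4,0,0,0],
])

```text
clock: 22.25
position: [0.5373, -0.302, 0.0538]
tool_rot: [3.14, -0.001, -3.112]
force: [-0.3, -0.5, -0.1]
grip_width: 0.0
```

```bash
python3 look.py 18 wrist
```

```text
22.25 [ 0.5373 -0.302   0.0538] [ 3.1401 -0.0015 -3.1119] [-0.2713 -0.5027 -0.0638] [-0.0032  0.0151  0.053 ] 1.7216458308571008e-06
```

View pics/wrist18.png

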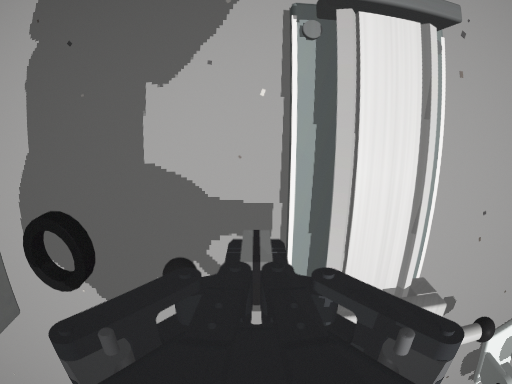

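move_arm([
  [-0.27,-0.18,0,0,0,0],
  [-0.27,-0.18,0,0,0,0],
  [-0.27,-0.18,0,0,0,0],
  [-0.27,-0.18,0,0,0,0],
])

```text
clock: 22.7
position: [0.5658, -0.322, 0.056]
tool_rot: [-3.141, 0.001, -3.114]
force: [-2.8, 0.2, 1.7]
grip_width: 0.0
```

move_arm([
  [-0.27,-0.18,0,0,0,0],
  [-0.27,-0.18,0,0,0,0],
  [-0.22,-0.18,0,0,0,0],
  [0,0,0,0,0,0],
])

```text
clock: 23.1
position: [0.5851, -0.3347, 0.0552]
tool_rot: [-3.141, 0.001, -3.114]
force: [0.2, 0.6, 0.3]
grip_width: 0.0002
```

```bash
python3 look.py 19 wrist
```

```text
23.1 [ 0.5851 -0.3347  0.0552] [-3.1412  0.0006 -3.1136] [0.171  0.5784 0.3027] [ 0.0142  0.0104 -0.0227] 0.00017031379977121058
```

View pics/wrist19.png

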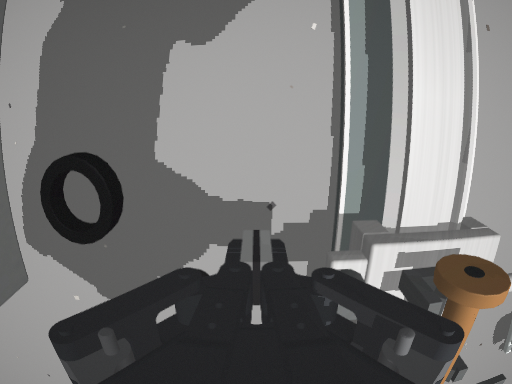

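move_arm([
  [-0.12,0,0,0,0,0],
  [-0.12,0,0,0,0,0],
])

```text
clock: 23.35
position: [0.5901, -0.3344, 0.0554]
tool_rot: [-3.141, -0.001, -3.114]
force: [-2.5, -2.9, -0.9]
grip_width: 0.0005
```

move_arm([
  [-0.12,0,0,0,0,0],
  [-0.12,0,0,0,0,0],
])

```text
clock: 23.55
position: [0.5912, -0.3346, 0.0547]
tool_rot: [3.14, -0.01, -3.115]
force: [-43.5, 3.3, 24.5]
grip_width: 0.0001
```

move_arm([
  [-0.08,0,0,0,0,0],
  [-0.08,0,0,0,0,0],
])

```text
clock: 23.75
position: [0.5916, -0.3347, 0.0544]
tool_rot: [3.138, -0.016, -3.117]
force: [-62.3, 6.8, 37.6]
grip_width: 0.0
```

The lever is hard against its stop where I expected it. I'll back off and inspect.

move_arm([
  [0.4,0,0,0,0,0],
  [0.8,0,0,0,0,0],
  [0.8,0,-0.5,0,0,0],
  [0.8,0,-1,0,0,0],
  [0.8,0,-1,0,0,0],
])

```text
clock: 24.25
position: [0.5098, -0.336, 0.1184]
tool_rot: [3.141, -0.0, -3.113]
force: [0.2, -0.5, -0.1]
grip_width: 0.0002
```

move_arm([
  [0.8,0,-1,0,0,0],
  [0.8,0,-1,0,0,0],
  [0.5,0.3,-1,0,0,0],
  [0,0.3,-1,0,0,0],
  [0,0,0,0,0,0],
])

```text
clock: 24.75
position: [0.4589, -0.3227, 0.2213]
tool_rot: [-3.139, 0.005, -3.113]
force: [0.4, 0.2, -0.1]
grip_width: 0.0005
```

```bash
python3 - <<'E'
from h import *
from workcell import bot,viewer
import pickle
o=bot.observe(); i=info("wrist"); im=viewer.grab_frame("wrist"); cv2.imwrite("pics/wrist20.png",im[:,:,::-1]); pickle.dump((o,i),open("w20.pkl","wb"))
print(o["clock"],o["position"],o["force"])
for n in ("scene","top"):
  im=viewer.grab_frame(n); cv2.imwrite(f"pics/{n}20.png",im[:,:,::-1])
  if n=="scene": cv2.imwrite("pics/s20.png",cv2.resize(im[205:360,125:275,::-1],None,fx=3.8,fy=3.8,interpolation=cv2.INTER_CUBIC))
E
```

```text
24.75 [ 0.45893088 -0.32270944  0.22125593] [ 0.44756575  0.22884988 -0.06269691]
```

View pics/wrist20.png

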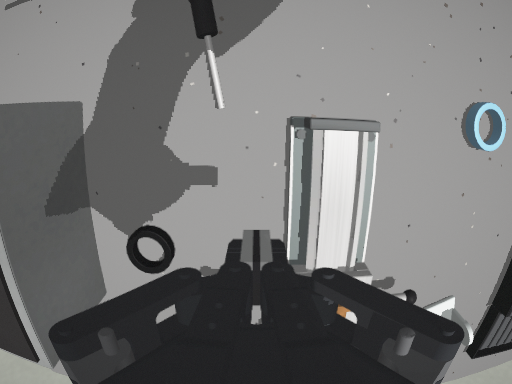

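View pics/s20.png

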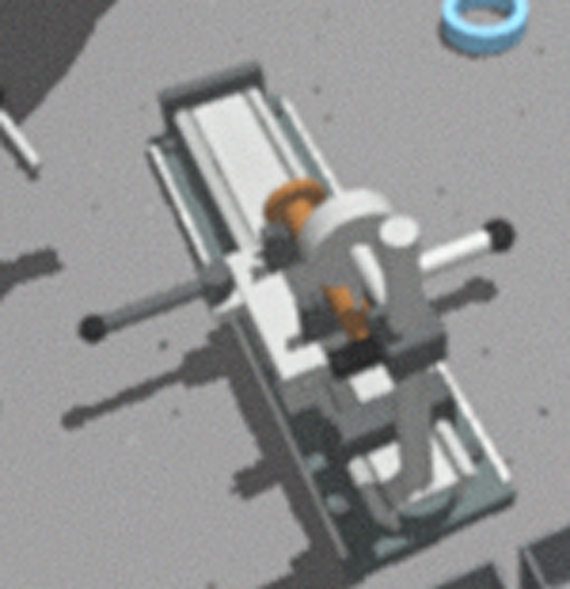

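View pics/top20.png

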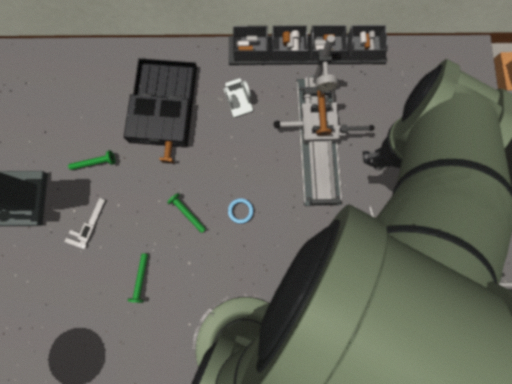

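```bash
python3 - <<'E'
from h import *
np.set_printoptions(precision=4,suppress=True)
T=info("top");S=info("scene")
c4=lambda u,v:crop(u,v,3.8,125,205)
b=atz(S,*c4(92,328),.072);hb=atz(S,*c4(500,235),.046)
print("S ball",b,"handle",hb,"moved",hb-atz(S,*c4(413,110),.046))
P=np.array([.6085,-.2875]);d=b[:2]-P;print("ang",np.degrees(np.arctan2(*d[::-1]))-np.degrees(.026),np.linalg.norm(d))
t=cv2.imread("pics/top20.png");cv2.imwrite("pics/t20.png",cv2.resize(t[60:215,265:385],None,fx=3.8,fy=3.8,interpolation=cv2.INTER_CUBIC))
a=cv2.imread("pics/top0.png",0).astype(np.float32);g=t[:,:,:].mean(2).astype(np.float32)
for s,n in ((np.s_[55:145,120:200],"case"),(np.s_[75:120,220:260],"shell"),(np.s_[190:230,220:260],"ring")):
  w=cv2.createHanningWindow(a[s].shape[::-1],cv2.CV_32F);print(n,cv2.phaseCorrelate(a[s],g[s],w))
E
```

```text
S ball [ 0.6085 -0.3651  0.072 ] handle [ 0.6323 -0.0954  0.046 ] moved [ 0.1399  0.0044 -0.    ]
ang -91.50427843582138 0.07756272998553417
case ((-0.024704345260403215, 0.2525099587091475), 0.9732938836680518)
shell ((0.07101877782472243, 0.5395772646523227), 0.8729162062538994)
ring ((-0.0791400862486249, 0.008256535431730327), 0.9834449136257172)
```

View pics/t20.png

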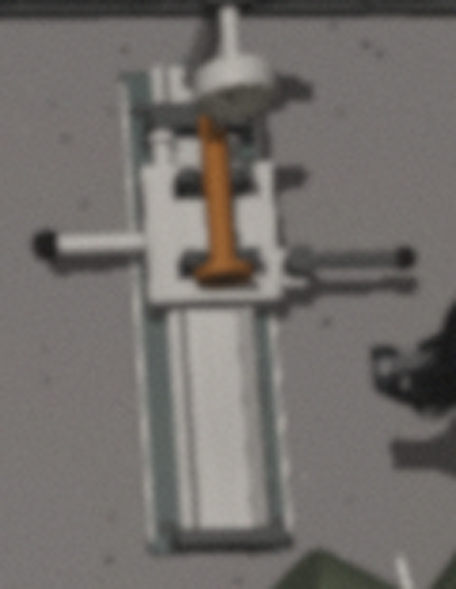

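```bash
python3 - <<'E'
from h import *
out=[]
for k in ("0","20"):
  t=cv2.imread(f"pics/top{k}.png");s=cv2.imread(f"pics/scene{k}.png")
  out.append(np.vstack([cv2.resize(t[70:125,215:265],(350,290),interpolation=cv2.INTER_CUBIC),cv2.resize(s[250:315,285:345],(350,300),interpolation=cv2.INTER_CUBIC)]))
cv2.imwrite("pics/cmp.png",np.hstack(out))
for n,s in (("top",np.s_[75:120,220:260]),("scene",np.s_[250:312,285:345])):
  a=cv2.imread(f"pics/{n}0.png",0).astype(np.float32)
  for k in ("8","9","10","20"):
    try:b=cv2.imread(f"pics/{n}{k}.png",0).astype(np.float32)
    except Exception: continue
    print(n,k,cv2.phaseCorrelate(a[s],b[s],cv2.createHanningWindow(a[s].shape[::-1],cv2.CV_32F)), cv2.absdiff(a[s],b[s]).max())
E
```

```text
top 8 ((0.24390580442539544, 0.3423426229844999), 0.8699263241555956) 23.514969
top 9 ((0.1817709069385316, 0.18136540394287692), 0.7416069605615404) 63.249702
top 10 ((0.14653124532958017, -0.023872899984674234), 0.6333081001705594) 90.24579
top 20 ((0.11475386990017711, -0.1484179690479408), 0.5244361556900872) 108.665344
scene 8 ((0.07331694187566384, -0.029391205650206587), 0.9142032742500306) 29.0
scene 9 ((-0.057773292175014035, -0.007208954386491939), 0.8676127329468727) 33.0
scene 10 ((-0.18571005242259986, 0.030743302399052652), 0.93002053933839) 32.0
scene 20 ((-0.010597776790881142, -0.12190801699218667), 0.921090758840243) 27.0
```

View pics/cmp.png

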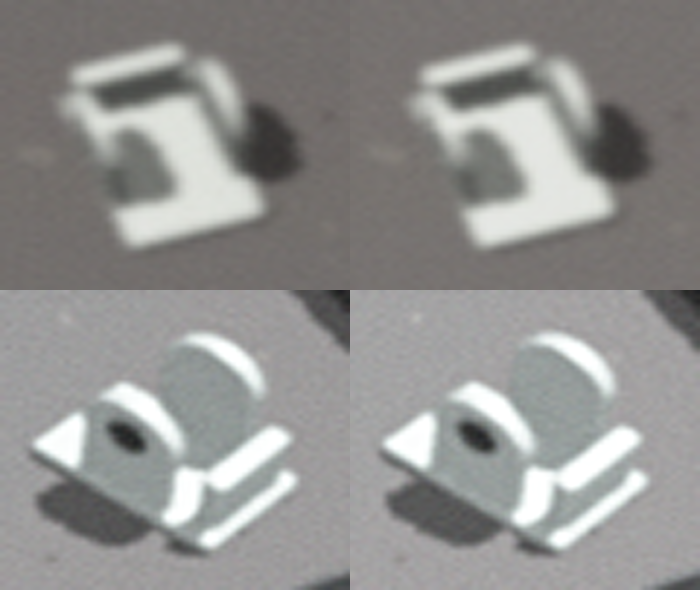

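```bash
python3 - <<'E'
from h import *
import pickle
o,i=pickle.load(open("w10.pkl","rb"));print("driver tip then",atz(i,133,133,.01,True))
o,i=pickle.load(open("w20.pkl","rb"));print("now",atz(i,220,107,.01,True),"race",atz(i,150,249,.02,True))
from workcell import workorder
print(workorder.job_done())
E
```

```text
driver tip then [ 0.38656605 -0.36890188  0.01      ]
now [ 0.38661714 -0.36850008  0.01      ] race [ 0.57036958 -0.46381351  0.02      ]
the job is handed in; nothing more can be done
None
```

I drew the round-flanged axle out of the case with small side-to-side wiggles and laid it in both V-blocks with its flange in front. Then I pushed the carriage home and swung the clamp lever to its stop. The job is handed in at about 25 s of the 72 s allowed, with the gripper clear of everything.

Last checks:
- **Axle:** it rests in both V-blocks, about 4 mm from flange to front block by my measurements (0 to 25 mm was asked).
- **Carriage:** the handle ball moved 0.140 m, and it stopped hard against the far stop.
- **Lever:** it came up against a firm stop. One sighting put it 1.5° short of square, which is within the measuring error. The top view shows it parallel to the handle bar to within about 1°.
- **Case:** the phase correlation read up to 0.25 px (about 0.6 mm) of movement, with the axle's removal and shadows part of that. The square-headed pin is still in it.
- **Other parts:** the clamp ring and the driver's tip measured within 0.5 mm of where they were. One image comparison read 0.5 px for the hinge shell, but its before and after pictures look the same. The caliper and race I judged only by eye; nothing was seen to move.

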